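# Piece a broken fossil slab together in its gluing press

### The arm

A 6-joint arm with a two-finger parallel gripper is mounted at the origin on a cart in front of the work surface, level with it; the furniture and walls round the work are solid. World frame = base frame: x ahead of the robot, y to its left, z up, the work surface at z = 0. Lengths are in m, angles in rad, forces in N, time in s.
With the tool pointing down it reaches from about 0.375 to 0.9 m from the base axis. Payload 3.1 kg.
Tool frame: the origin (TCP) lies midway between the tips of the shut fingers; the grasp point (between the pads) lies 19 mm behind it; x points along the fingers, y is the direction in which the jaws open and shut, and the axes are right-handed (so a half turn about x gives the same grasp; the last joint's range is limited). The gripper opens to 85 mm and grips with 20 to 120 N. Pads are 22 mm wide; open, the fingers measure 114 mm over their backs; the gripper's body (76 mm by 85 mm) begins 54 mm behind the grasp point. The pads swing forward as they close: fully open they stand 13 mm farther back than shut.
Start: joints at [-1.365, 0.527, 1.433, -0, 1.181, -0.178], TCP at [0.234, -0.579, 0.231] pointing down, gripper open.
Joint ranges: [-3.08, 3.08], [-0.75, 2.2], [0.22, 2.44], [-1.43, 4.57], [0, 2.65], [-2.85, 2.85]. Speed limits (rad/s): [2.79, 2.79, 3.14, 3.14, 3.14, 3.14].

### API

Orientations are given as a unit quaternion [x, y, z, w].
In Python, from station import manip gives the robot as it stands.
- The arm moves only by the tool carry_out, never from a script. Its argument "commands" is a list that holds one entry, the list of rows, each a list of 7 numbers: the shift along the tool's x, y, z in units of 25 mm (1.0 is 25 mm), then the turn, a rotation vector about the tool's x, y, z in units of 5 degrees (1.0 is 5 degrees), then the finger opening in mm, from 0 to 85.4. A call has exactly 5 rows; each row is the pose to reach, as a shift and turn from the pose commanded when the call began, along the tool's axes at that moment; what a row does not reach only later rows make up. A row lasts 1/10 s, in which the tool goes at most 50 mm and 8.59 degrees, less where a joint would pass 70% of its speed; a pose out of reach is approached as far as the arm can. A call with a gripper value outside its range is refused whole. The fingers move at their own pace and stop on an object; "force" is the grip in N (left out, the last holds). Time passes only in rows, so rows that repeat a pose let the fingers close, or fill a call up. It gives the time, the measured TCP pose, the force and the opening at its end, in the units of the state.
- manip.sense(): the state, without advancing time (a new reading comes with each control period).
- manip.snapshot(name): name is "scene" or "top" or "wrist"; returns a dict with "image" (420x560x3 uint8, red, green, blue), "fx", "fy", "cx", "cy" (pixels), "rvec" (rotation vector, rad) and "tvec" (3), from world to camera coordinates, as OpenCV has them. Camera axes: x right, y down, z forward; pixel columns grow to the right and rows downward; lengths in m; the calibration is good to about 2 mm. The wrist camera is an equidistant fisheye: a pixel r from the principal point sees the ray r / f radians off the axis. A picture is of the moment at which its call begins. There is no depth.
- manip.sign_off(): hands the job in, once; it reports no verdict.
The state is a dict: "t": time; "q": joint angles; "qd": joint speeds; "tau": joint torques, N m; "tcp_pos": TCP position; "tool_rot": TCP orientation; "force": force on the tool from outside, world axes, zero at the start; "ft_torque": the same for the moment, N m; "finger_gap": opening from 0.0 (shut) to 1.0 (fully open).
Only numpy, scipy, OpenCV 4.12 (cv2) and the standard library are available. Lean on these libraries where they do the work, as an engineer would, in place of code of your own. Each camera call takes 0.05 s, during which the arm holds its last target.

### The job

The fossil slab in the gluing press still lacks its last two pieces, the one with the coiled ammonite and the one with the straight cone shell, for a dry fit before gluing. Turn each piece until its broken edges match, lay both flat in the gap (ammonite piece at the back, cone piece in front of it), then push the sliding jaw fully shut so that all the joints close and the slab lies flush. Do not knock over the acid bottle.

Things in the scene. Friction and masses are not known exactly. Their poses are not given: they have to be found in the camera images.
- press: Gluing press, fixed: waxed plywood board 240 x 222 x 12 mm with aluminium fences, tops 32 mm above the worktop, at left, right and back. Origin on the worktop under the slab's middle; x away from the robot to the back fence, y left. Board from x -146 to +94 mm. Dark slab 16 mm thick, face at 28 mm, glued down at the back and both sides, with a gap in the middle open to the front.
- ammonite_home (a point): Place for ammonite_mid in the gap: (7.7, -3.5, 27.5) mm in the frame of press, same axes. The gap narrows from 138 mm (front, x = -70) to 100 mm (x = -16) to 46 mm (x = 47), where a blunt tooth of the glued slab points forward. A piece set down level 10 to 15 mm short of home (-x) has 3 to 5 mm of side play; the jaw then pushes it home.
- cone_home (a point): Place for cone_mid in the gap: (-44.4, 0.7, 27.5) mm in the frame of press, same axes. If the ammonite piece stands n mm short of its home, set this one down level about n + 10 mm short of its own (toward -x, the jaw): there it clears both that piece and the open jaw, has 3 to 5 mm of side play, and both slide home together when the jaw is shut.
- ammonite_mid (a point): Middle of the slab piece with the coiled ammonite, 15.5 mm above its underside; z up. 80 x 103 x 16 mm, 240 g, broken edges. The ammonite, round, 42 mm across, 15 mm proud of the face, is centred here: grip it at any angle. The piece fits with its axes parallel to the press's: narrow end with V notch to +x, wide zigzag end to -x. It reaches from -38 to +42 in x, -47 to +53 mm in y.
- cone_mid (a point): Middle of the slab piece with the straight cone shell, 15.5 mm above its underside; z up. 66 x 138 x 16 mm, 300 g. The shell lies along its y over this point, thick end to +y; here 24 mm wide, 12 mm proud of the face: grip it across x. The piece fits with its axes parallel to the press's: long straight edge (25 mm away) to -x and the jaw, zigzag edge (up to 40 mm) to +x. y from -70 to +68.
- press_jaw (a joint): Opening of the sliding jaw, m; 0 is shut (hard stop); starts 30 to 40 mm open. Push along the press's +x to shut; stiff (3 N, about 5 N with both pieces before it), stays where left. Bar across the press, nylon face to +x at x = -69 mm less the opening (press frame), 19 mm thick, top 33 mm above the worktop. Shut, it leaves 2 to 3 mm play over both pieces.
- jaw_handle (a point): Middle of the red upright handle on the jaw, 48.5 mm above the worktop: a block 14 mm (press x) by 42 mm (press y) by 32 mm high, from 33 to 65 mm above the worktop. It moves with the jaw, axes as the press's. Push it from the robot's side or pinch it.
- acid_dropper: Small white dropper bottle with a red cap, 32 mm across, 98 mm high, standing loose behind the press; origin at the middle of its underside, z up.

How it is judged:
By the outcome, as a careful person would: the job done as asked, in the order asked, and still so for the second after the job is handed in, with the robot touching nothing.
It also fails if it takes over 58 s, if anything falls off the work surface, if the arm or the gripper's body presses on something with over 40 N, if the wrist force passes 120 N, or if a joint passes its speed limit or range.

## Working session

There is one attempt and no reset: what is moved stays moved. The work goes in short steps, Python scripts to look and compute and a tool call to move; the robot and the scene stay as the last step left them, time stands still between calls to the robot, and variables do not carry over. Pictures are saved under pics/ and viewed, and the job is handed in when it is done.

Besides the shell and the picture viewer there is one more tool, called after "Emit:" in YAML: its name, and indented under it one key for each argument. carry_out: Moves the arm, as the interface text tells. Its arguments: {"type":"object","properties":{"commands":{"type":"array"},"force":{"type":"number"}},"required":["commands"]}

```bash
mkdir -p pics; ls
cat > h.py <<'E'
import numpy as np, cv2
from station import manip
from scipy.spatial.transform import Rotation as R
def snap(name,fn):
    s=manip.snapshot(name); im=np.array(s["image"]); cv2.imwrite("pics/"+fn+".png",im[:,:,::-1])
    np.savez("pics/"+fn+".npz",**{k:np.array(v) for k,v in s.items()}); return s
def load(fn): 
    d=np.load("pics/"+fn+".npz"); return {k:d[k] for k in d}
def ray(s,u,v,fish=False):
    Rm=cv2.Rodrigues(np.array(s["rvec"],float))[0]; t=np.array(s["tvec"],float).ravel()
    c=-Rm.T@t
    x=(u-s["cx"])/s["fx"]; y=(v-s["cy"])/s["fy"]
    if fish:
        r=np.hypot(x,y); k=np.sin(r)/r if r>1e-9 else 1
        d=np.array([x*k,y*k,np.cos(r)])
    else: d=np.array([x,y,1.0])
    return c,Rm.T@d
def onz(s,u,v,z,fish=False):
    c,d=ray(s,u,v,fish); return c+d*(z-c[2])/d[2]
def proj(s,P,fish=False):
    Rm=cv2.Rodrigues(np.array(s["rvec"],float))[0]; p=Rm@np.array(P,float)+np.array(s["tvec"],float).ravel()
    if fish:
        rho=np.hypot(p[0],p[1]); th=np.arctan2(rho,p[2]); k=th/max(rho,1e-12)
        return np.array([s["cx"]+s["fx"]*p[0]*k, s["cy"]+s["fy"]*p[1]*k])
    return np.array([s["cx"]+s["fx"]*p[0]/p[2], s["cy"]+s["fy"]*p[1]/p[2]])
E
python3 - <<'E'
from h import *
print(manip.sense())
for n in ["scene","top","wrist"]:
    s=snap(n,n+"0"); c,_=ray(s,0,0); print(n,s["fx"],s["cx"],s["cy"],c)
E
```

```text
pics
{'t': 0.0, 'q': array([-1.36547989e+00,  5.28474244e-01,  1.43387595e+00,  3.89338464e-05,
        1.18140291e+00, -1.78506958e-01]), 'qd': array([ 5.23078847e-06, -1.18088985e-03,  2.06544192e-03,  1.13209908e-03,
        5.82368548e-04,  3.60835034e-04]), 'tau': array([ 6.56022858e-04, -4.42355704e+01, -1.78023881e+01, -9.38375479e-05,
        8.50665645e-03, -5.48486440e-06]), 'tcp_pos': array([ 0.23393084, -0.5788138 ,  0.23033704]), 'tool_rot': array([ 0.69412837,  0.13562932, -0.6941234 ,  0.13410145]), 'force': array([-0.57767419, -0.48397539,  0.35929412]), 'ft_torque': array([-0.01765125, -0.01631029, -0.06501289]), 'finger_gap': 0.9986553204830906}
scene 456.65902146111273 288.850839594575 212.77313149237145 [-0.13047737  0.77561213  0.74113796]
top 505.22921325679084 279.57859822577456 203.3999030092928 [0.45605592 0.04236858 1.3555161 ]
wrist 325.19226210127806 279.00895074605364 205.28202418043685 [ 0.30222426 -0.55112977  0.37321786]
```

View pics/scene0.png

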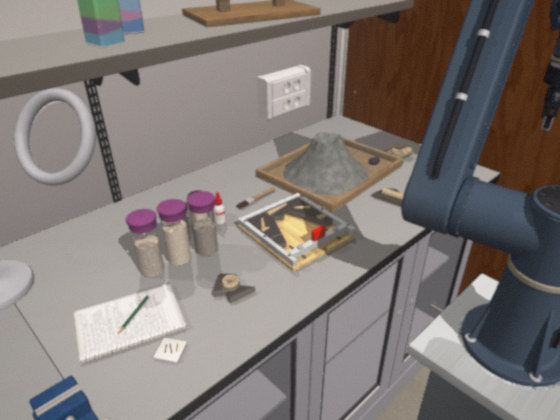

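View pics/top0.png

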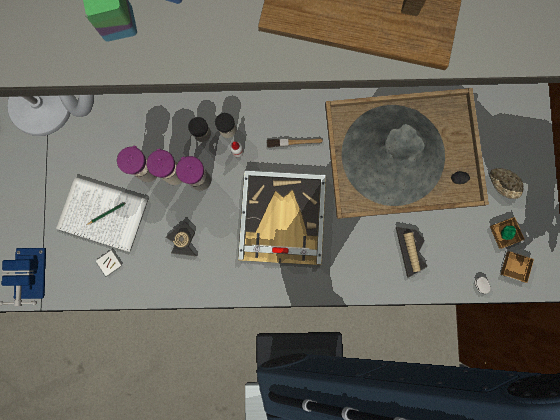

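View pics/wrist0.png

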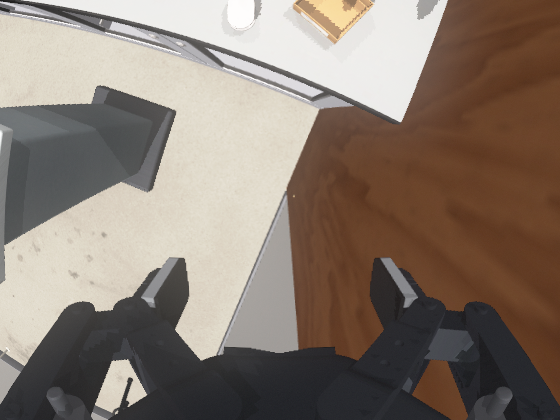

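Run:
```python
from h import *
s=load("top0"); im=s["image"][:,:,::-1]
a=im[165:275,160:330]; a=cv2.resize(a,None,fx=4.7,fy=4.7,interpolation=cv2.INTER_CUBIC); cv2.imwrite("pics/topz1.png",a[:600,:800])
b=im[215:285,380:440]; b=cv2.resize(b,None,fx=8,fy=8,interpolation=cv2.INTER_CUBIC); 
c=im[205:265,155:215]; c=cv2.resize(c,None,fx=8,fy=8,interpolation=cv2.INTER_CUBIC);
cv2.imwrite("pics/topz2.png",b);cv2.imwrite("pics/topz3.png",c)
for n,u,v,z in [("press c",283,218,.03),("amm",181,238,.03),("cone",410,250,.03),("bottle",236,147,.1),("fence BL",246,173,.032),("fence BR",325,175,.032),("FL",240,265,.032),("FR",322,266,.032)]:
    print(n,onz(s,u,v,z).round(4))
```

```text
press c [0.5795 0.0511 0.03  ]
amm [0.5319 0.3203 0.03  ]
cone [ 0.4895 -0.2779  0.03  ]
bottle [0.7564 0.1667 0.1   ]
fence BL [0.7014 0.1473 0.032 ]
fence BR [ 0.6917 -0.0625  0.032 ]
FL [0.4586 0.1654 0.032 ]
FR [ 0.4522 -0.0478  0.032 ]
```

View pics/topz1.png

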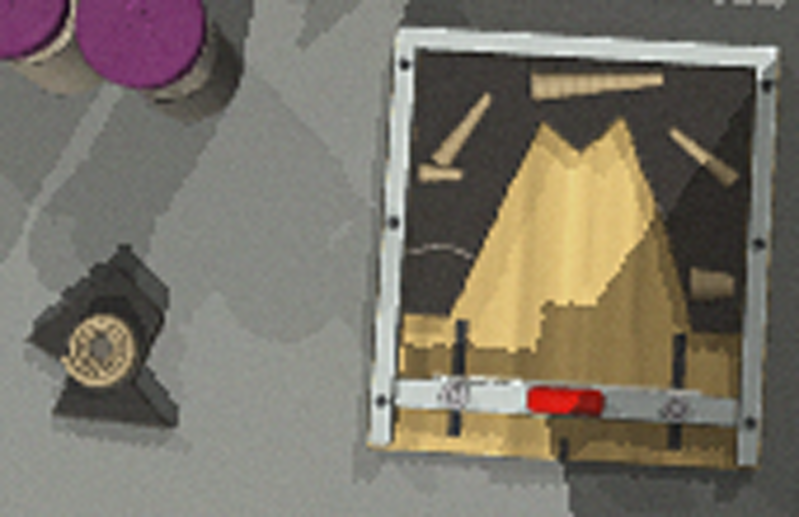

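View pics/topz2.png

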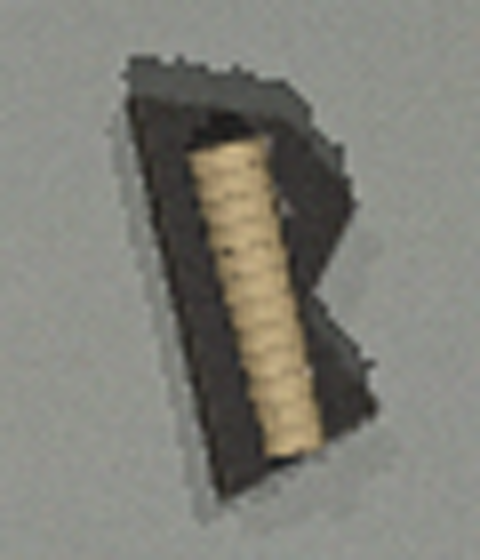

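View pics/topz3.png

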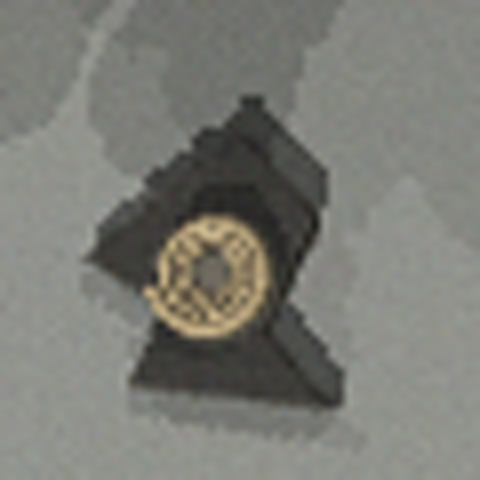

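```bash
cat >> h.py <<'E'
def toolR(yaw):
    # tool x down; tool y horizontal at angle yaw in world
    x=np.array([0,0,-1.]); y=np.array([np.cos(yaw),np.sin(yaw),0]); return np.stack([x,y,np.cross(x,y)],1)
def pose():
    s=manip.sense(); return s, np.array(s["tcp_pos"]), R.from_quat(s["tool_rot"]).as_matrix()
def yawof(R0): return np.arctan2(R0[1,1],R0[0,1])
def plan(p,yaw=None,quiet=False):
    s,p0,R0=pose()
    if yaw is None: yaw=yawof(R0)
    sh=R0.T@(np.array(p)-p0)/.025; rv=R.from_matrix(R0.T@toolR(yaw)).as_rotvec()/np.radians(5)
    print("t %.2f tcp %s yaw %.1f gap %.3f q6 %.2f q1 %.2f F %s"%(s["t"],p0.round(4),np.degrees(yawof(R0)),s["finger_gap"],s["q"][5],s["q"][0],np.array(s["force"]).round(1)))
    print("row",sh.round(2),rv.round(2)); return sh,rv
E
python3 - <<'E'
from h import *
s,p,R0=pose(); print(R0.round(3), np.degrees(yawof(R0)))
w=load("wrist0"); Rm=cv2.Rodrigues(w["rvec"])[0]; c=-Rm.T@w["tvec"].ravel()
print("cam in tool",R0.T@(c-p), "cam axes in tool\n",(R0.T@Rm.T).round(3))
plan([.42,-.27,.26],s["q"][0]*0+yawof(R0))
t=load("top0")
for n,u,v,z in [("jar1",190,170,.12),("jar2",161,163,.12),("blk",225,121,.1)]: print(n,onz(t,u,v,z).round(3))
E
```

```text
[[-0.     0.374 -0.927]
 [ 0.002 -0.927 -0.374]
 [-1.    -0.002 -0.   ]] -68.0129659872362
cam in tool [-0.14263675 -0.00050304 -0.0737889 ] cam axes in tool
 [[-0.    -0.284  0.959]
 [ 1.    -0.001  0.   ]
 [ 0.001  0.959  0.284]]
t 0.15 tcp [ 0.2339 -0.579   0.2306] yaw -68.0 gap 1.002 q6 -0.18 q1 -1.37 F [-0.7 -0.5 -0.7]
row [ -1.16  -8.68 -11.53] [-0.   -0.    0.02]
jar1 [0.696 0.28  0.12 ]
jar2 [0.715 0.353 0.12 ]
blk [0.825 0.194 0.1  ]
```

Run:
```python
from h import *
plan([.485,-.276,.25],np.radians(-78))
```

```text
t 0.15 tcp [ 0.2339 -0.579   0.2306] yaw -68.0 gap 1.002 q6 -0.18 q1 -1.37 F [-0.7 -0.5 -0.7]
row [ -0.76  -7.48 -13.85] [ 2.   -0.    0.02]
```

Emit:
carry_out:
  commands:
    - [[-0.76, -7.48, -13.85, 2, 0, 0, 85], [-0.76, -7.48, -13.85, 2, 0, 0, 85], [-0.76, -7.48, -13.85, 2, 0, 0, 85], [-0.76, -7.48, -13.85, 2, 0, 0, 85], [-0.76, -7.48, -13.85, 2, 0, 0, 85]]

```text
t: 0.65
tcp_pos: [0.3942, -0.3855, 0.2432]
tool_rot: [-0.703, -0.074, 0.703, -0.073]
force: [0.8, -1.2, 0.1]
finger_gap: 0.996
```

Run:
```python
from h import *
plan([.485,-.276,.25],np.radians(-78))
```

```text
t 0.65 tcp [ 0.3942 -0.3855  0.2432] yaw -78.0 gap 0.996 q6 0.39 q1 -0.98 F [ 0.8 -1.2  0.1]
row [-0.27 -3.53 -4.46] [-0.01  0.    0.01]
```

Emit:
carry_out:
  commands:
    - [[-0.2, -3.4, -4.4, 0, 0, 0, 85], [-0.2, -3.4, -4.4, 0, 0, 0, 85], [-0.2, -3.4, -4.4, 0, 0, 0, 85], [-0.2, -3.4, -4.4, 0, 0, 0, 85], [-0.2, -3.4, -4.4, 0, 0, 0, 85]]

```text
t: 1.15
tcp_pos: [0.4835, -0.2804, 0.2482]
tool_rot: [-0.703, -0.075, 0.703, -0.075]
force: [-0.1, 0.4, 0.1]
finger_gap: 0.988
```

Run:
```python
from h import *
s=snap("wrist","w1")
plan([.52,.03,.25],np.radians(-60))
```

```text
t 1.20 tcp [ 0.483  -0.2813  0.2481] yaw -78.0 gap 0.999 q6 0.63 q1 -0.73 F [ 0.2 -0.   0. ]
row [ -0.08 -11.87  -4.04] [-3.59  0.01  0.  ]
```

View pics/w1.png

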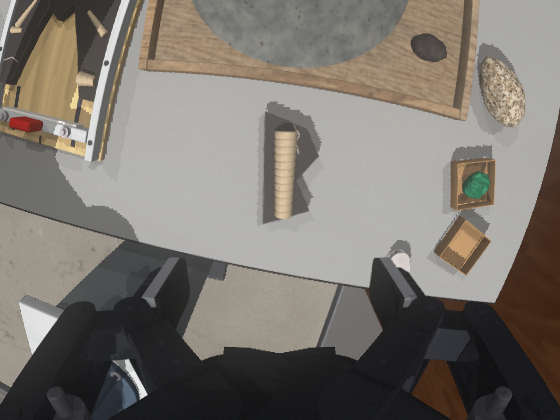

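```bash
cat >> h.py <<'E'
def ortho(s,cx,cy,half,z,fn,mm=0.5,fish=True,scale=1):
    n=int(2*half*1000/mm)
    # row 0 = +x world, col 0 = +y world
    X=cx+half-(np.arange(n)+.5)*mm/1000; Y=cy+half-(np.arange(n)+.5)*mm/1000
    XX,YY=np.meshgrid(X,Y,indexing="ij")
    P=np.stack([XX,YY,np.full_like(XX,z)],-1)
    Rm=cv2.Rodrigues(np.array(s["rvec"],float))[0]; p=P@Rm.T+np.array(s["tvec"],float).ravel()
    if fish:
        rho=np.hypot(p[...,0],p[...,1]); k=np.arctan2(rho,p[...,2])/np.maximum(rho,1e-9)
    else: k=1/p[...,2]
    mu=(s["cx"]+s["fx"]*p[...,0]*k).astype(np.float32); mv=(s["cy"]+s["fy"]*p[...,1]*k).astype(np.float32)
    o=cv2.remap(np.ascontiguousarray(s["image"][:,:,::-1]),mu,mv,cv2.INTER_CUBIC)
    cv2.imwrite("pics/"+fn+".png",cv2.resize(o,None,fx=scale,fy=scale)); return o
E
python3 - <<'E'
from h import *
s=load("w1"); ortho(s,.49,-.28,.1,.016,"o1",mm=.4)
E
```

```text
(no output)
```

View pics/o1.png

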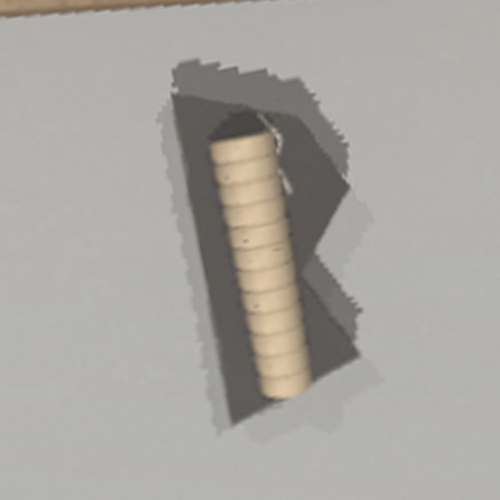

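Emit:
carry_out:
  commands:
    - [[0, -12, -4, -2, 0, 0, 85], [0, -12, -4, -2, 0, 0, 85], [0, -12, -4, -2, 0, 0, 85], [0, -12, -4, -2, 0, 0, 85], [0, -12, -4, -2, 0, 0, 85]]

```text
t: 1.7
tcp_pos: [0.511, -0.033, 0.2483]
tool_rot: [-0.694, -0.133, 0.694, -0.134]
force: [-0.5, -0.7, -0.5]
finger_gap: 0.996
```

Run:
```python
from h import *
plan([.53,.04,.25],np.radians(-68))
```

```text
t 1.70 tcp [ 0.511  -0.033   0.2483] yaw -68.2 gap 0.996 q6 0.91 q1 -0.28 F [-0.5 -0.7 -0.5]
row [-0.07 -2.43 -1.79] [-0.04  0.   -0.  ]
```

Emit:
carry_out:
  commands:
    - [[0, -2, -1.4, 0, 0, 0, 85], [0, -2, -1.4, 0, 0, 0, 85], [0, -2, -1.4, 0, 0, 0, 85], [0, -2, -1.4, 0, 0, 0, 85], [0, -2, -1.4, 0, 0, 0, 85]]

```text
t: 2.2
tcp_pos: [0.525, 0.0245, 0.2482]
tool_rot: [-0.694, -0.134, 0.695, -0.134]
force: [-0.2, 0.4, 1.0]
finger_gap: 0.993
```

Run:
```python
from h import *
s=snap("wrist","w2")
ortho(s,.575,.05,.15,.028,"o2a",mm=.5)
ortho(s,.575,.05,.15,.032,"o2b",mm=.5)
plan([.53,.25,.25],np.radians(22))
```

```text
t 2.25 tcp [0.525  0.0246 0.2483] yaw -68.2 gap 0.994 q6 1.02 q1 -0.17 F [ 0.3 -0.6  0.2]
row [-0.07 -8.3  -3.54] [-1.804e+01  1.000e-02  0.000e+00]
```

View pics/o2a.png

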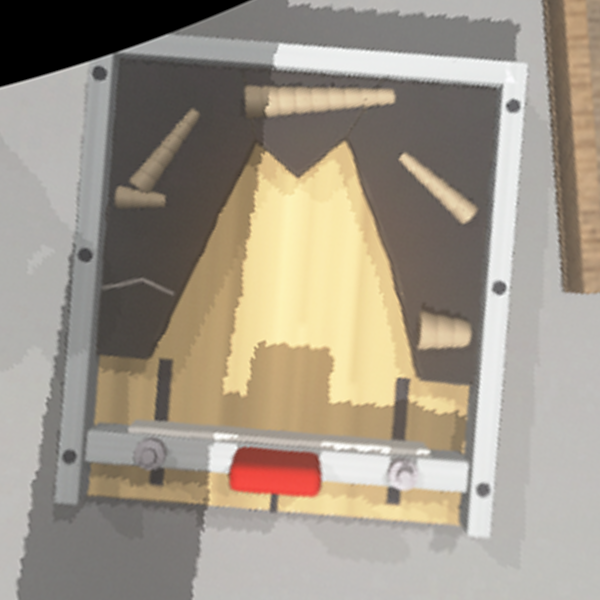

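View pics/w2.png

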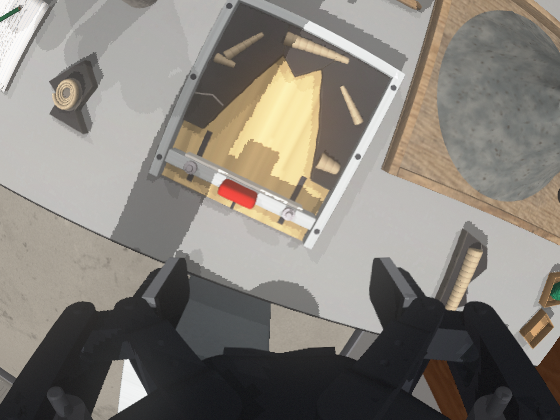

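Run:
```python
from h import *
s=load("w2")
o=ortho(s,.575,.05,.15,.032,"o2b",mm=.5)
cv2.imwrite("pics/o2c.png",cv2.resize(o[20:140],None,fx=1.33,fy=3)[:,:800])
o=ortho(s,.575,.05,.15,.012,"o2d",mm=.5)
cv2.imwrite("pics/o2e.png",cv2.resize(o[400:560],None,fx=1.33,fy=3)[:,:800])
```

```text
(no output)
```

View pics/o2b.png

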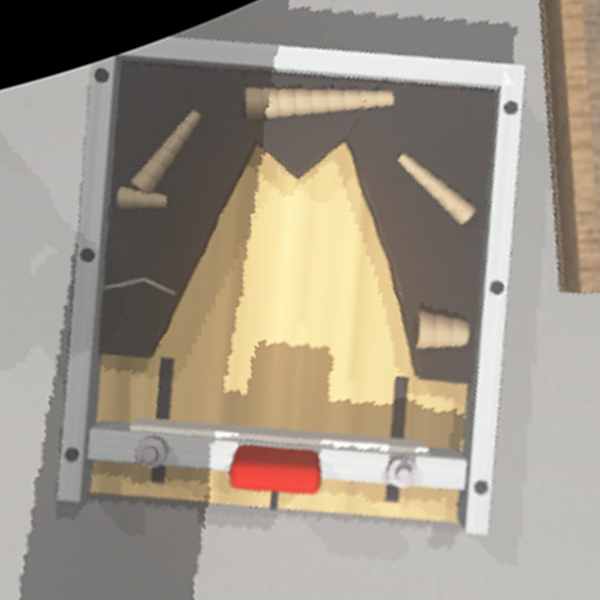

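View pics/o2c.png

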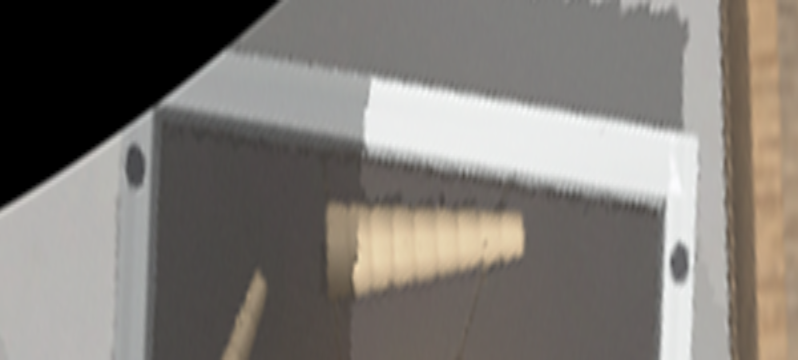

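View pics/o2e.png

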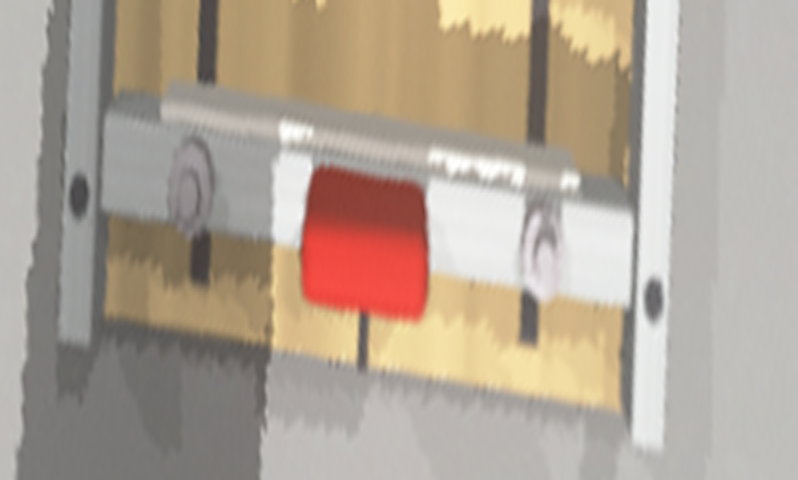

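Run:
```python
from h import *
plan([.53,.32,.25],np.radians(15))
```

```text
t 2.25 tcp [0.525  0.0246 0.2483] yaw -68.2 gap 0.994 q6 1.02 q1 -0.17 F [ 0.3 -0.6  0.2]
row [ -0.07 -10.9   -4.58] [-1.664e+01  1.000e-02  0.000e+00]
```

Emit:
carry_out:
  commands:
    - [[0, -11, -4.6, -16.6, 0, 0, 85], [0, -11, -4.6, -16.6, 0, 0, 85], [0, -11, -4.6, -16.6, 0, 0, 85], [0, -11, -4.6, -16.6, 0, 0, 85], [0, -11, -4.6, -16.6, 0, 0, 85]]

```text
t: 2.75
tcp_pos: [0.5287, 0.2769, 0.2484]
tool_rot: [-0.596, -0.381, 0.596, -0.381]
force: [1.1, 0.2, 0.1]
finger_gap: 0.996
```

Run:
```python
from h import *
plan([.53,.32,.25],np.radians(15))
```

```text
t 2.75 tcp [0.5287 0.2769 0.2484] yaw -24.8 gap 0.996 q6 0.73 q1 0.30 F [1.1 0.2 0.1]
row [-0.06 -0.68 -1.59] [-7.97  0.   -0.  ]
```

Emit:
carry_out:
  commands:
    - [[0, -0.5, -1.4, -8, 0, 0, 85], [0, -0.5, -1.4, -8, 0, 0, 85], [0, -0.5, -1.4, -8, 0, 0, 85], [0, -0.5, -1.4, -8, 0, 0, 85], [0, -0.5, -1.4, -8, 0, 0, 85]]

```text
t: 3.25
tcp_pos: [0.5323, 0.3122, 0.2482]
tool_rot: [0.43, 0.561, -0.43, 0.561]
force: [-0.2, 0.7, 0.8]
finger_gap: 0.993
```

Run:
```python
from h import *
s=snap("wrist","w3")
ortho(s,.535,.32,.1,.016,"o3a",mm=.4)
ortho(s,.535,.32,.1,.031,"o3b",mm=.4)
plan([.53,.32,.1],np.radians(15))
```

```text
t 3.30 tcp [0.5323 0.3121 0.2482] yaw 15.2 gap 0.997 q6 0.08 q1 0.35 F [-0.1 -1.5  0.1]
row [ 5.93 -0.01 -0.33] [0.04 0.   0.  ]
```

View pics/o3a.png

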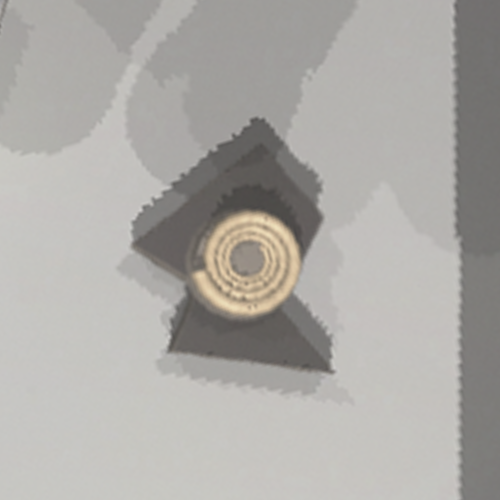

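View pics/o3b.png

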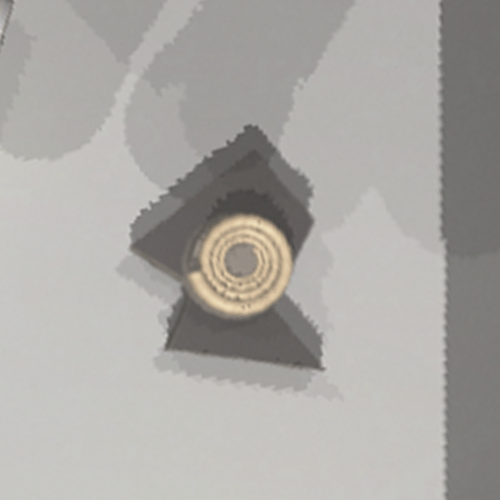

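View pics/w3.png

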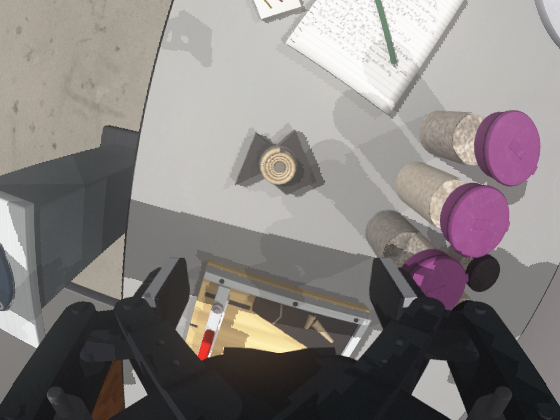

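Run:
```python
from h import *
plan([.5306,.323,.1],np.radians(15))
```

```text
t 3.30 tcp [0.5323 0.3121 0.2482] yaw 15.2 gap 0.997 q6 0.08 q1 0.35 F [-0.1 -1.5  0.1]
row [ 5.93  0.05 -0.44] [0.04 0.   0.  ]
```

Emit:
carry_out:
  commands:
    - [[2, 0, -0.44, 0, 0, 0, 70], [4, 0, -0.44, 0, 0, 0, 70], [5.4, 0.05, -0.44, 0, 0, 0, 70], [5.92, 0.05, -0.44, 0, 0, 0, 70], [5.92, 0.05, -0.44, 0, 0, 0, 70]]

```text
t: 3.8
tcp_pos: [0.5294, 0.3232, 0.0985]
tool_rot: [0.43, 0.561, -0.433, 0.56]
force: [-0.5, 0.8, 1.1]
finger_gap: 0.821
```

Run:
```python
from h import *
s=snap("wrist","w4")
ortho(s,.5306,.323,.075,.016,"o4a",mm=.25)
ortho(s,.5306,.323,.075,.031,"o4b",mm=.25)
plan([.5306,.323,.017],np.radians(15))
```

```text
t 3.85 tcp [0.5307 0.324  0.1005] yaw 14.9 gap 0.817 q6 0.11 q1 0.37 F [ 0.7 -0.4  0.5]
row [ 3.34 -0.02  0.04] [-0.03  0.    0.  ]
```

View pics/o4a.png

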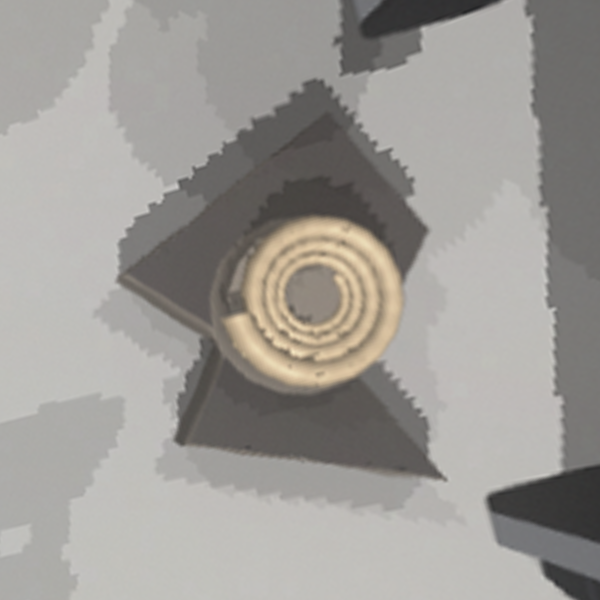

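View pics/o4b.png

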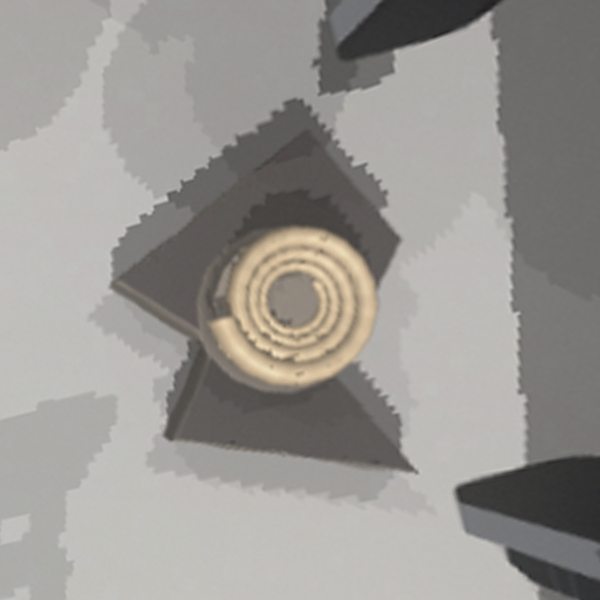

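View pics/w4.png

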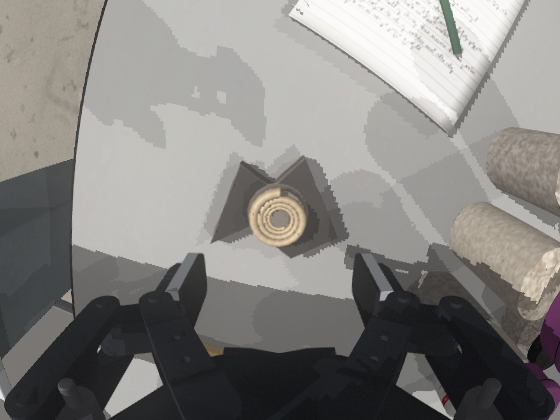

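```bash
cat >> h.py <<'E'
def tri(obs):
    A=np.zeros((3,3));b=np.zeros(3)
    for s,u,v,f in obs:
        c,d=ray(s,u,v,f); d/=np.linalg.norm(d); M=np.eye(3)-np.outer(d,d); A+=M;b+=M@c
    return np.linalg.solve(A,b)
E
python3 - <<'E'
from h import *
t=load("top0");w3=load("w3");w4=load("w4");w1=load("w1");w2=load("w2")
print("top amm",onz(t,181.5,239.4,.031))
a3=proj(w3,[.5306,.323,.031],True); a4=proj(w4,[.5308,.3242,.031],True); print(a3,a4)
print("tri w3w4",tri([(w3,*a3,True),(w4,*a4,True)]),"w3+top",tri([(w3,*a3,True),(t,181.5,239.4,False)]))
# press screws: top vs w2
tz=[(404,64),(393,222),(381,401),(766,86),(758,243),(750,423)]
wo=[(101,75),(87,255),(71,455),(511,107),(497,287),(481,487)]
for a,b in zip(tz,wo):
    pt=(160+a[0]/4.7-.4,165+a[1]/4.7-.4); P=np.array([.725-b[1]*.0005,.2-b[0]*.0005,.032])
    pw=proj(w2,P,True)
    print(onz(t,*pt,.032).round(4),P.round(4),tri([(t,*pt,False),(w2,*pw,True)]).round(4))
E
```

```text
top amm [0.52815817 0.31870353 0.031     ]
[278.92789908 166.88238594] [279.72199336 219.03101501]
tri w3w4 [0.53111836 0.32197619 0.02449612] w3+top [0.52994883 0.32110743 0.01937231]
[0.6874 0.1486 0.032 ] [0.6875 0.1495 0.032 ] [0.6866 0.1484 0.036 ]
[0.5977 0.1557 0.032 ] [0.5975 0.1565 0.032 ] [0.5974 0.1554 0.0355]
[0.4977 0.1633 0.032 ] [0.4975 0.1645 0.032 ] [0.4979 0.1634 0.0344]
[ 0.6706 -0.0555  0.032 ] [ 0.6715 -0.0555  0.032 ] [ 0.6709 -0.0553  0.0329]
[ 0.5819 -0.0485  0.032 ] [ 0.5815 -0.0485  0.032 ] [ 0.5817 -0.0484  0.0328]
[ 0.4818 -0.0413  0.032 ] [ 0.4815 -0.0405  0.032 ] [ 0.4816 -0.0409  0.0317]
```

Run:
```python
from h import *
w3=load("w3");w4=load("w4");t=load("top0")
for n,a,b in [("right",(322,215),(427,230)),("br",(331,372),(445,480)),("top",(262,143),(328,113)),("left",(133,243),(121,278)),("bl",(170,350),(180,442))]:
    pa=proj(w3,[.635-a[1]*.0004,.42-a[0]*.0004,.016],True); pb=proj(w4,[.6056-b[1]*.00025,.398-b[0]*.00025,.016],True)
    print(n,pa.round(1),pb.round(1),tri([(w3,*pa,True),(w4,*pb,True)]).round(4))
for f,x0,y0,x1,y1 in [("w4",200,140,360,270),("w2",40,50,120,140),("w3",225,115,335,205)]:
    im=load(f)["image"][:,:,::-1][y0:y1,x0:x1]; k=min(800/(x1-x0),600/(y1-y0)); cv2.imwrite(f"pics/z_{f}.png",cv2.resize(im,None,fx=k,fy=k,interpolation=cv2.INTER_CUBIC)); print(f,k)
```

```text
right [286.9 194.2] [290.6 257.4] [0.5487 0.2907 0.0146]
br [235.1 183.7] [210.1 242.8] [0.4863 0.2887 0.0202]
top [315.7 181.4] [336.7 237.3] [0.5786 0.3144 0.0115]
left [295.  130.2] [303.1 156.7] [ 0.5385  0.3657 -0.0034]
bl [255.6 132.9] [241.1 162.1] [0.4944 0.3512 0.0064]
w4 4.615384615384615
w2 6.666666666666667
w3 6.666666666666667
```

View pics/z_w4.png

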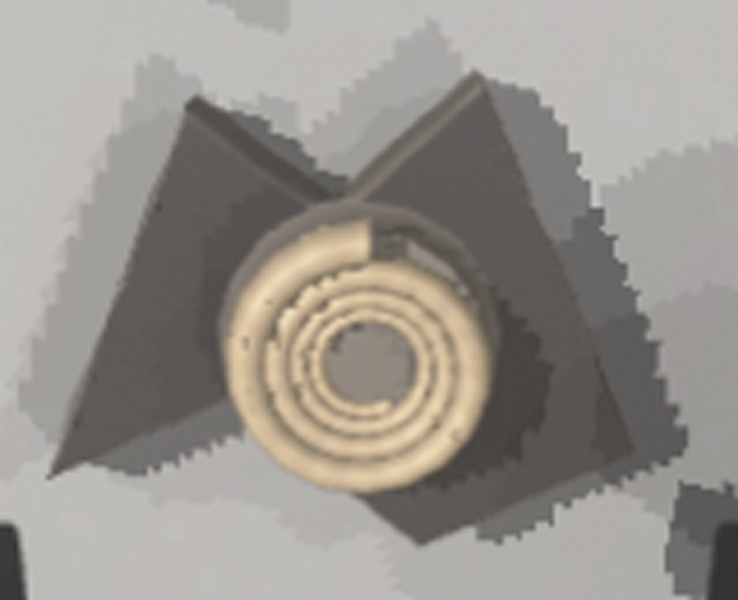

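View pics/z_w2.png

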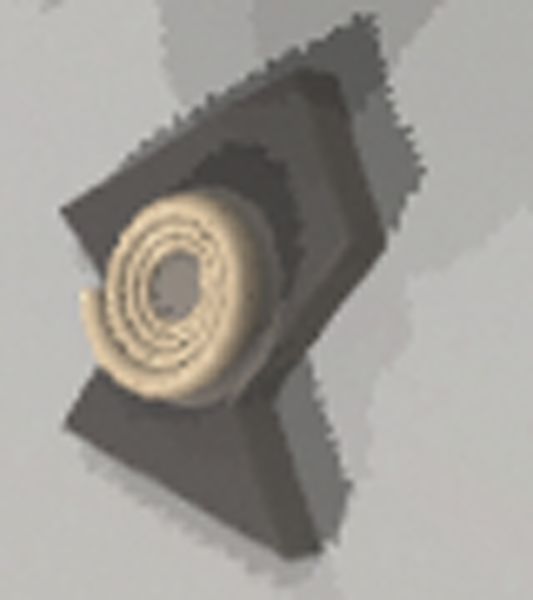

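Run:
```python
from h import *
plan([.5305,.322,.017],np.radians(15))
```

```text
t 3.85 tcp [0.5307 0.324  0.1005] yaw 14.9 gap 0.817 q6 0.11 q1 0.37 F [ 0.7 -0.4  0.5]
row [ 3.34 -0.03  0.07] [-0.03  0.    0.  ]
```

Emit:
carry_out:
  commands:
    - [[1.2, -0.03, 0.07, 0, 0, 0, 66], [2.3, -0.03, 0.07, 0, 0, 0, 62], [3.0, -0.03, 0.07, 0, 0, 0, 60], [3.3, -0.03, 0.07, 0, 0, 0, 58], [3.3, -0.03, 0.07, 0, 0, 0, 56]]
  force: 40

```text
t: 4.35
tcp_pos: [0.5308, 0.323, 0.0189]
tool_rot: [0.431, 0.56, -0.43, 0.561]
force: [0.2, 0.9, 0.6]
finger_gap: 0.651
```

Emit:
carry_out:
  commands:
    - [[0, 0, 0, 0, 0, 0, 34], [0, 0, 0, 0, 0, 0, 34], [0, 0, 0, 0, 0, 0, 34], [0, 0, 0, 0, 0, 0, 34], [0, 0, 0, 0, 0, 0, 34]]
  force: 50

```text
t: 4.85
tcp_pos: [0.5312, 0.3233, 0.0201]
tool_rot: [0.432, 0.56, -0.43, 0.562]
force: [-0.7, 0.1, 6.4]
finger_gap: 0.456
```

Run:
```python
from h import *
s=snap("wrist","w5")
plan([.5305,.322,.12],np.radians(15))
```

```text
t 4.90 tcp [0.5312 0.3233 0.0201] yaw 15.0 gap 0.460 q6 0.11 q1 0.37 F [-0.9 -1.5  6.4]
row [-4.   -0.02  0.04] [-0.01 -0.   -0.04]
```

View pics/w5.png

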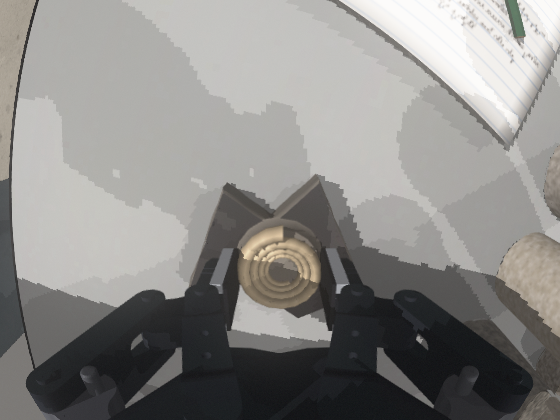

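Emit:
carry_out:
  commands:
    - [[-0.3, 0, 0, 0, 0, 0, 34], [-0.8, 0, 0, 0, 0, 0, 34], [-1.6, 0, 0, 0, 0, 0, 34], [-2.6, 0, 0, 0, 0, 0, 34], [-3.4, 0, 0, 0, 0, 0, 34]]

```text
t: 5.4
tcp_pos: [0.5299, 0.3229, 0.1047]
tool_rot: [0.431, 0.561, -0.43, 0.561]
force: [-0.3, 0.4, -2.0]
finger_gap: 0.458
```

Run:
```python
from h import *
s=snap("wrist","w6")
plan([.604,.0493,.12],np.radians(15-110))
```

```text
t 5.45 tcp [0.5319 0.3238 0.1081] yaw 15.0 gap 0.455 q6 0.11 q1 0.37 F [ 0.7 -0.5 -0.2]
row [-0.49 -0.05 11.35] [22.   -0.08 -0.05]
```

View pics/w6.png

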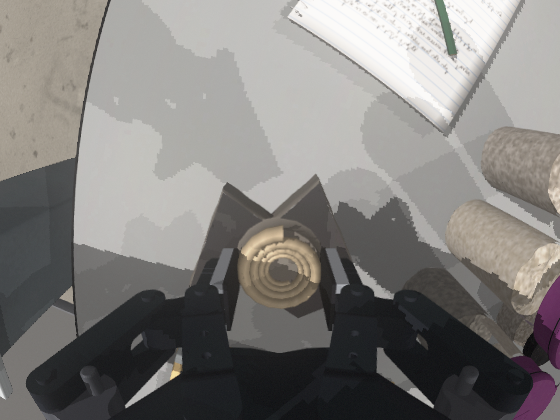

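Run:
```python
from h import *
w=load("w6"); s,p,R0=pose()
fz=p[2]-.004
for n,u,v,dz in [("ring",281.5,270,.008),("ring",281.5,270,.013),("tipL",229,187,0),("tipR",316,181,0)]:
    P=onz(w,u,v,fz+dz,True); print(n,dz,(R0.T@(P-p)*1000).round(1))
im=w["image"][:,:,::-1][165:325,180:380]; cv2.imwrite("pics/z_w6.png",cv2.resize(im,None,fx=3.75,fy=3.75,interpolation=cv2.INTER_CUBIC))
```

```text
ring 0.008 [-4.   0.5 -0.7]
ring 0.013 [-9.   0.5 -3.3]
tipL 0 [  3.9 -23.5 -38.6]
tipR 0 [  4.1  16.1 -41.3]
```

View pics/z_w6.png

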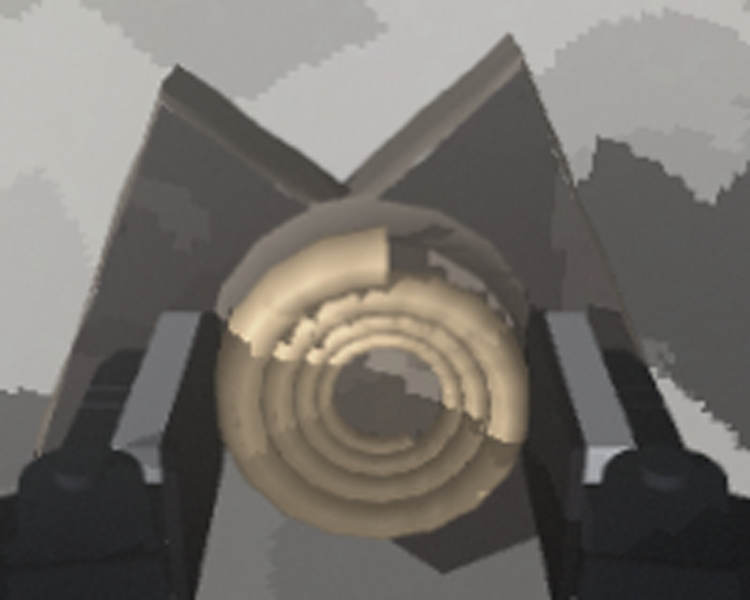

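Emit:
carry_out:
  commands:
    - [[-0.4, 0, 0.6, 1.2, 0, 0, 34], [-0.6, 0, 1.5, 2.8, 0, 0, 34], [-0.6, 0, 2.5, 4.5, 0, 0, 34], [-0.6, 0, 3.5, 6.2, 0, 0, 34], [-0.6, 0, 4.5, 7.9, 0, 0, 34]]

```text
t: 5.95
tcp_pos: [0.5586, 0.2132, 0.1179]
tool_rot: [-0.596, -0.381, 0.596, -0.381]
force: [0.3, -0.1, -2.7]
finger_gap: 0.456
```

Run:
```python
from h import *
plan([.604,.0493,.12],np.radians(-94.5))
```

```text
t 5.95 tcp [0.5586 0.2132 0.1179] yaw -24.9 gap 0.456 q6 0.61 q1 0.18 F [ 0.3 -0.1 -2.7]
row [-0.08  4.4   5.19] [13.93  0.    0.  ]
```

Emit:
carry_out:
  commands:
    - [[0, 0.6, 0.7, 1.7, 0, 0, 34], [0, 1.2, 1.4, 3.4, 0, 0, 34], [0, 1.8, 2.1, 5.1, 0, 0, 34], [0, 2.4, 2.8, 6.8, 0, 0, 34], [0, 2.9, 3.5, 8.5, 0, 0, 34]]

```text
t: 6.45
tcp_pos: [0.5887, 0.1033, 0.1179]
tool_rot: [0.694, 0.139, -0.693, 0.139]
force: [-0.1, 1.2, -2.6]
finger_gap: 0.454
```

Run:
```python
from h import *
plan([.604,.0493,.10],np.radians(-94.5))
```

```text
t 6.45 tcp [0.5887 0.1033 0.1179] yaw -67.4 gap 0.454 q6 1.16 q1 -0.01 F [-0.1  1.2 -2.6]
row [0.71 2.23 0.26] [ 5.42 -0.   -0.  ]
```

Emit:
carry_out:
  commands:
    - [[0.1, 0.6, 0.1, 1.5, 0, 0, 34], [0.3, 1.3, 0.2, 3, 0, 0, 34], [0.5, 1.9, 0.26, 4.5, 0, 0, 34], [0.7, 2.22, 0.26, 5.4, 0, 0, 34], [0.7, 2.22, 0.26, 5.4, 0, 0, 34]]

```text
t: 6.95
tcp_pos: [0.6039, 0.0496, 0.0997]
tool_rot: [-0.706, 0.025, 0.707, 0.025]
force: [1.3, -0.2, -2.6]
finger_gap: 0.457
```

Run:
```python
from h import *
s=snap("wrist","w7"); snap("top","top7")
sh=plan([.604,.0493,.034],np.radians(-94.5))
im=cv2.imread("pics/top7.png")[165:275,230:335]; cv2.imwrite("pics/z_top7.png",cv2.resize(im,None,fx=5.4,fy=5.4,interpolation=cv2.INTER_CUBIC))
```

```text
t 7.05 tcp [0.6036 0.0509 0.1002] yaw -94.0 gap 0.457 q6 1.54 q1 -0.10 F [ 0.7  0.3 -1.8]
row [ 2.65  0.06 -0.02] [0.11 0.01 0.  ]
```

View pics/w7.png

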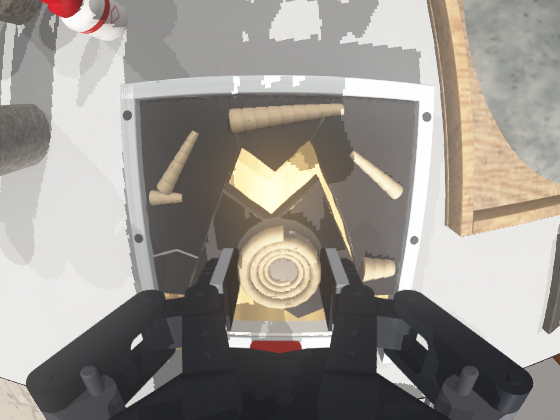

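View pics/z_top7.png

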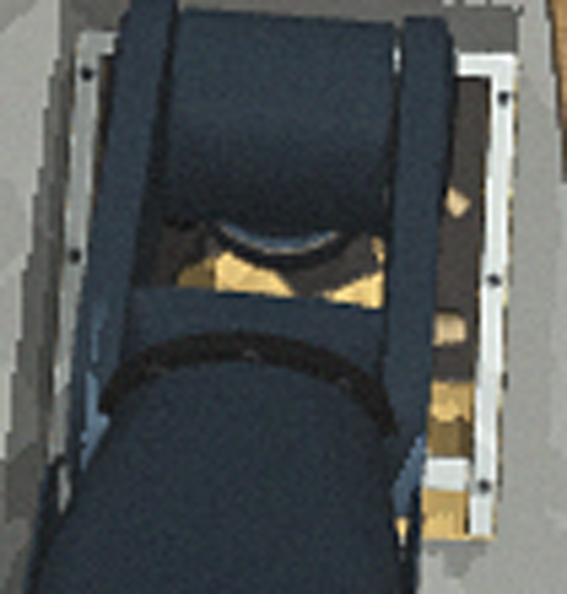

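Emit:
carry_out:
  commands:
    - [[0.6, 0.06, 0, 0.1, 0, 0, 34], [1.2, 0.06, 0, 0.1, 0, 0, 34], [1.7, 0.06, 0, 0.1, 0, 0, 34], [1.9, 0.06, 0, 0.1, 0, 0, 34], [1.9, 0.06, 0, 0.1, 0, 0, 34]]

```text
t: 7.55
tcp_pos: [0.6031, 0.0496, 0.0516]
tool_rot: [-0.706, 0.028, 0.707, 0.028]
force: [-0.3, -0.5, -2.2]
finger_gap: 0.459
```

Run:
```python
from h import *
s=snap("wrist","w8")
sh=plan([.604,.0493,.033],np.radians(-94.5))
im=cv2.imread("pics/w8.png")[130:330,180:380]; cv2.imwrite("pics/z_w8.png",cv2.resize(im,None,fx=3,fy=3,interpolation=cv2.INTER_CUBIC))
```

```text
t 7.60 tcp [0.6037 0.0494 0.0524] yaw -94.5 gap 0.458 q6 1.55 q1 -0.10 F [-0.1 -0.9 -2.1]
row [ 0.77  0.   -0.01] [-0.    0.01  0.  ]
```

View pics/w8.png

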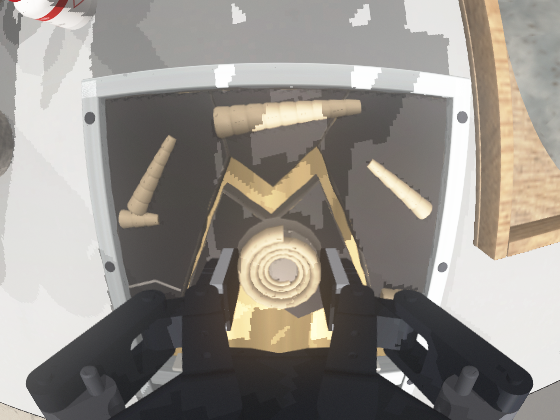

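View pics/z_w8.png

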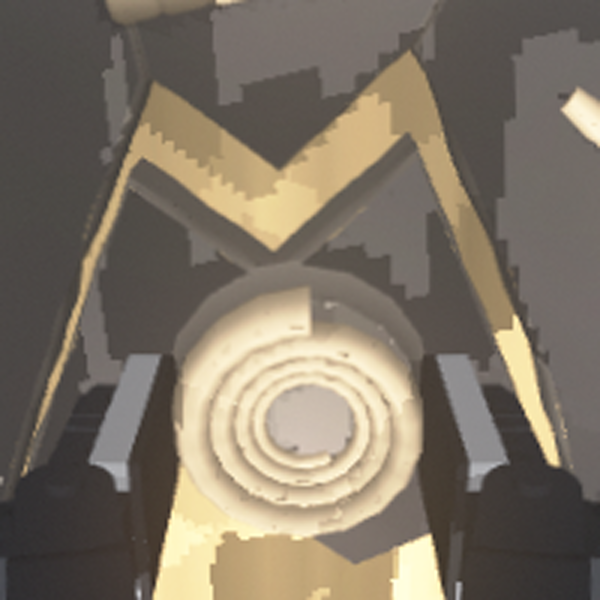

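```bash
cat >> h.py <<'E'
O=np.array([.6085,.0525]); PY=np.radians(-4.48)
def topress(P):
    c,s=np.cos(PY),np.sin(PY); d=np.array(P)[:2]-O; return np.array([c*d[0]+s*d[1],-s*d[0]+c*d[1]])*1000
def toworld(x,y):
    c,s=np.cos(PY),np.sin(PY); return O+np.array([c*x-s*y,s*x+c*y])/1000
E
python3 - <<'E'
from h import *
w=load("w8"); 
f=lambda x,y,z:topress(onz(w,180+x/3,130+y/3,z,True)).round(1)
s,p,R0=pose(); fz=p[2]-.004
print("TCP",topress(p).round(1))
print("tipL",f(133,180,fz),"tipR",f(412,140,fz),"notch",f(272,268,fz))
print("gapL",f(152,82,.028),"gapR",f(412,50,.028),"tooth",f(278,168,.028))
print("gap left edge",f(115,150,.028),f(80,260,.028),f(22,470,.028),"right",f(437,130,.028),f(517,320,.028),f(557,465,.028))
print("piece side L",f(85,265,fz),f(22,470,fz),"R",f(497,320,fz))
E
```

```text
TCP [-4.5 -3.4]
tipL [32.5 23.2] tipR [ 38.7 -19.9] notch [18.1  1.6]
gapL [44.9 22.7] gapR [ 50.3 -22.1] tooth [29.5  1. ]
gap left edge [32.9 29.7] [12.5 37.4] [-32.6  53.4] right [ 36.3 -26.8] [  0.5 -43.5] [-31.4 -54.7]
piece side L [18.5 31.7] [-20.2  46.6] R [  8.9 -35. ]
```

Emit:
carry_out:
  commands:
    - [[0.2, 0.03, 0, 0, 0, 0, 34], [0.45, 0.03, 0, 0, 0, 0, 34], [0.65, 0.03, 0, 0, 0, 0, 34], [0.78, 0.03, 0, 0, 0, 0, 34], [0.82, 0.03, 0, 0, 0, 0, 34]]

```text
t: 8.1
tcp_pos: [0.6036, 0.0485, 0.0322]
tool_rot: [-0.706, 0.028, 0.707, 0.028]
force: [-0.4, 0.4, 4.0]
finger_gap: 0.457
```

Run:
```python
from h import *
s=snap("wrist","w9")
sh=plan([.604,.0493,.033],np.radians(-94.5))
im=cv2.imread("pics/w9.png")[130:330,180:380]; cv2.imwrite("pics/z_w9.png",cv2.resize(im,None,fx=3,fy=3,interpolation=cv2.INTER_CUBIC))
```

```text
t 8.15 tcp [0.6037 0.0485 0.0323] yaw -94.5 gap 0.456 q6 1.55 q1 -0.10 F [-0.3 -0.4 -2.3]
row [-0.03 -0.03 -0.01] [-0.01  0.01 -0.  ]
```

View pics/z_w9.png

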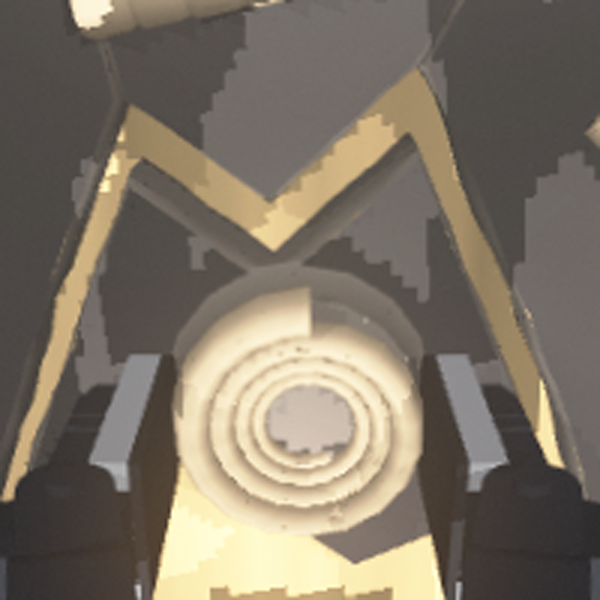

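Emit:
carry_out:
  commands:
    - [[0.04, 0, 0, 0, 0, 0, 34], [0.06, 0, 0, 0, 0, 0, 34], [0.06, 0, 0, 0, 0, 0, 34], [0.06, 0, 0, 0, 0, 0, 45], [0.06, 0, 0, 0, 0, 0, 50]]

```text
t: 8.65
tcp_pos: [0.6044, 0.0484, 0.0312]
tool_rot: [0.707, -0.028, -0.706, -0.028]
force: [1.2, 0.8, -0.6]
finger_gap: 0.586
```

Emit:
carry_out:
  commands:
    - [[0, 0, 0, 0, 0, 0, 56], [0, 0, 0, 0, 0, 0, 56], [-0.3, 0, 0, 0, 0, 0, 56], [-0.8, 0, 0, 0, 0, 0, 56], [-1.6, 0, 0, 0, 0, 0, 56]]

```text
t: 9.15
tcp_pos: [0.6033, 0.0485, 0.0711]
tool_rot: [-0.706, 0.028, 0.707, 0.028]
force: [0.8, 0.0, -0.1]
finger_gap: 0.659
```

Run:
```python
from h import *
s=snap("wrist","w10")
sh=plan([.5,-.1,.12],np.radians(-87))
```

```text
t 9.20 tcp [0.6059 0.0484 0.075 ] yaw -94.5 gap 0.654 q6 1.55 q1 -0.10 F [ 0.8 -0.2  2.1]
row [-1.82  6.25  3.74] [-1.51 -0.06 -0.01]
```

View pics/w10.png

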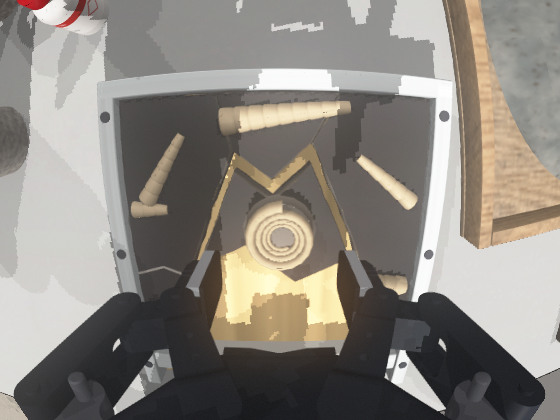

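Run:
```python
from h import *
sh=plan([.4913,-.2852,.13],np.radians(-80.15))
```

```text
t 9.20 tcp [0.6059 0.0484 0.075 ] yaw -94.5 gap 0.654 q6 1.55 q1 -0.10 F [ 0.8 -0.2  2.1]
row [-2.22 13.66  3.5 ] [-2.88 -0.06 -0.01]
```

Emit:
carry_out:
  commands:
    - [[-1.8, 0, 0.3, 0, 0, 0, 60], [-2.6, 1.5, 0.7, -0.6, 0, 0, 60], [-3, 3.3, 1.2, -1.2, 0, 0, 60], [-3, 5.2, 1.6, -1.8, 0, 0, 60], [-3, 7.1, 2, -2.4, 0, 0, 60]]

```text
t: 9.7
tcp_pos: [0.54, -0.126, 0.1475]
tool_rot: [0.707, 0.047, -0.705, 0.048]
force: [0.7, -1.0, -0.4]
finger_gap: 0.7
```

Run:
```python
from h import *
sh=plan([.4913,-.2852,.12],np.radians(-80.15))
```

```text
t 9.70 tcp [ 0.54   -0.126   0.1475] yaw -82.3 gap 0.700 q6 1.01 q1 -0.43 F [ 0.7 -1.  -0.4]
row [1.1  6.05 2.78] [-0.44 -0.03 -0.02]
```

Emit:
carry_out:
  commands:
    - [[0.2, 1.7, 0.8, -0.4, 0, 0, 56], [0.5, 3.4, 1.6, -0.4, 0, 0, 56], [0.9, 5, 2.3, -0.4, 0, 0, 56], [1.1, 5.9, 2.7, -0.4, 0, 0, 56], [1.1, 6, 2.75, -0.4, 0, 0, 56]]

```text
t: 10.2
tcp_pos: [0.4906, -0.2858, 0.1185]
tool_rot: [0.705, 0.056, -0.705, 0.057]
force: [0.2, 0.1, -0.4]
finger_gap: 0.657
```

Run:
```python
from h import *
s=snap("wrist","w11")
sh=plan([.4913,-.2852,.017],np.radians(-80.15))
ortho(s,.49,-.283,.09,.016,"o11a",mm=.3)
```

```text
t 10.25 tcp [ 0.4909 -0.2843  0.1187] yaw -80.7 gap 0.656 q6 0.69 q1 -0.72 F [-0.4  0.2  0.2]
row [ 4.07  0.04 -0.01] [-0.12 -0.01 -0.01]
```

View pics/o11a.png

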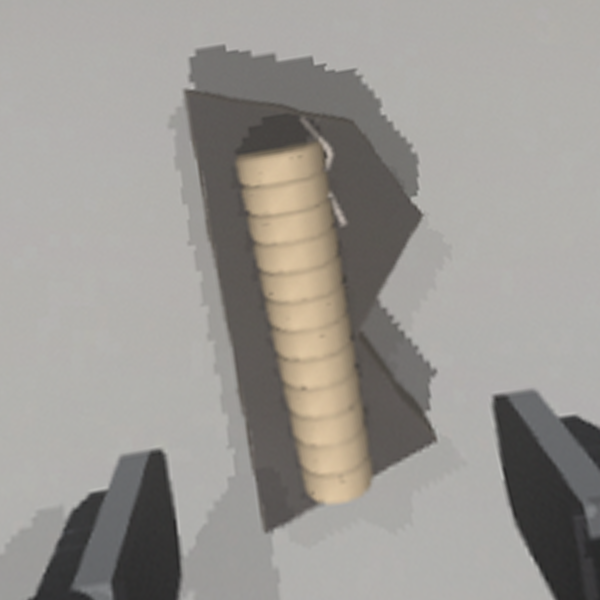

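View pics/w11.png

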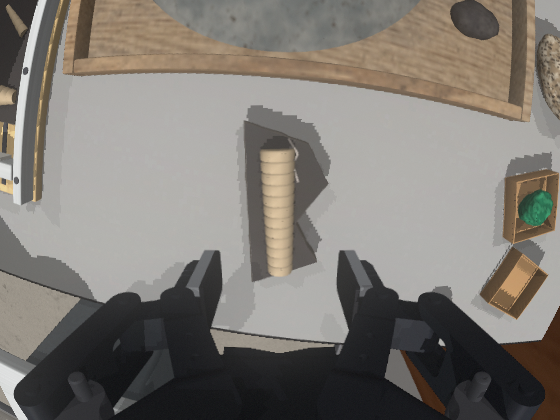

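Run:
```python
from h import *
sh=plan([.491,-.285,.0215],np.radians(-79.8))
```

```text
t 10.25 tcp [ 0.4909 -0.2843  0.1187] yaw -80.7 gap 0.656 q6 0.69 q1 -0.72 F [-0.4  0.2  0.2]
row [3.89 0.03 0.  ] [-0.19 -0.01 -0.01]
```

Emit:
carry_out:
  commands:
    - [[1.5, 0.03, 0, -0.19, 0, 0, 50], [2.7, 0.03, 0, -0.19, 0, 0, 46], [3.5, 0.03, 0, -0.19, 0, 0, 44], [3.88, 0.03, 0, -0.19, 0, 0, 42], [3.88, 0.03, 0, -0.19, 0, 0, 40]]

```text
t: 10.75
tcp_pos: [0.4914, -0.2814, 0.0208]
tool_rot: [-0.704, -0.065, 0.705, -0.064]
force: [-0.2, 0.1, -0.4]
finger_gap: 0.47
```

Run:
```python
from h import *
s=snap("wrist","w12")
sh=plan([.491,-.285,.0215],np.radians(-79.8))
im=cv2.imread("pics/w12.png")[110:330,170:390]; cv2.imwrite("pics/z_w12.png",cv2.resize(im,None,fx=2.7,fy=2.7,interpolation=cv2.INTER_CUBIC))
```

```text
t 10.80 tcp [ 0.4919 -0.2821  0.0217] yaw -79.5 gap 0.470 q6 0.67 q1 -0.72 F [-0.5 -0.3 -0. ]
row [0.01 0.11 0.06] [ 0.06 -0.    0.  ]
```

View pics/z_w12.png

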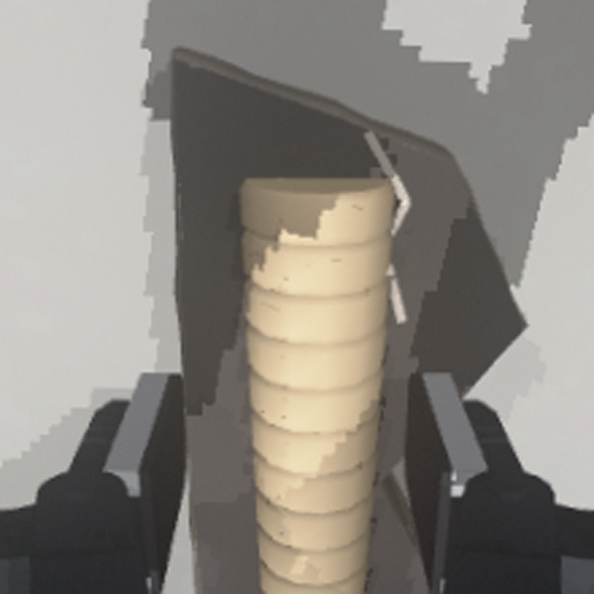

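Emit:
carry_out:
  commands:
    - [[0, 0.06, 0.05, 0, 0, 0, 30], [0, 0.06, 0.05, 0, 0, 0, 18], [0, 0.06, 0.05, 0, 0, 0, 16], [0, 0.06, 0.05, 0, 0, 0, 16], [0, 0.06, 0.05, 0, 0, 0, 16]]
  force: 50

```text
t: 11.3
tcp_pos: [0.4914, -0.2853, 0.023]
tool_rot: [0.705, 0.063, -0.703, 0.065]
force: [-0.3, 0.8, 6.7]
finger_gap: 0.252
```

Emit:
carry_out:
  commands:
    - [[0, 0, 0, 0, 0, 0, 16], [-0.3, 0, 0, 0, 0, 0, 16], [-0.8, 0, 0, 0, 0, 0, 16], [-1.6, 0, 0, 0, 0, 0, 16], [-2.4, 0, 0, 0, 0, 0, 16]]

```text
t: 11.8
tcp_pos: [0.49, -0.2844, 0.0823]
tool_rot: [-0.704, -0.064, 0.704, -0.064]
force: [0.5, -0.5, -3.2]
finger_gap: 0.251
```

Run:
```python
from h import *
s=snap("wrist","w13")
sh=plan([.491,-.285,.0215],np.radians(-79.8))
im=cv2.imread("pics/w13.png")[110:330,170:390]; cv2.imwrite("pics/z_w13.png",cv2.resize(im,None,fx=2.7,fy=2.7,interpolation=cv2.INTER_CUBIC))
```

```text
t 11.85 tcp [ 0.4918 -0.2857  0.0855] yaw -79.6 gap 0.256 q6 0.67 q1 -0.72 F [ 0.5 -0.6 -0.5]
row [ 2.56 -0.05  0.03] [ 0.04 -0.04 -0.05]
```

View pics/z_w13.png

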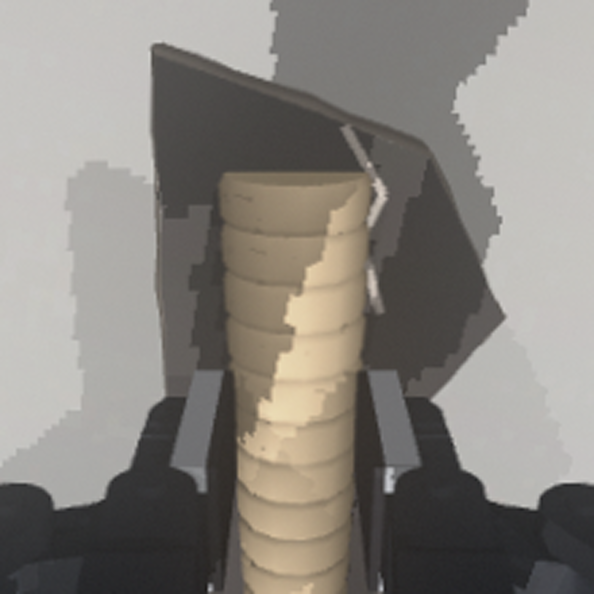

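Run:
```python
from h import *
w=load("w13"); s,p,R0=pose(); fz=p[2]-.007
Rt=toolR(yawof(R0))
for n,x,y in [("top",153,47),("a",155,150),("b",158,280),("c",165,395),("rt",430,145),("right",503,318)]:
    P=onz(w,170+x/2.7,110+y/2.7,fz,True); print(n,(Rt.T@(P-p)*1000).round(1))
# targets
for n in (22,24): 
    q=toworld(-44.4-n,.7); print(n,q.round(4))
plan([*toworld(-66.9,.7),.14],PY)
```

```text
top [  7.  -25.9 -65.4]
a [  7.  -26.  -47.8]
b [  7.  -26.5 -24.6]
c [  7.  -26.4  -2.2]
rt [  7.   20.7 -48.7]
right [  7.   35.5 -17.3]
22 [0.5424 0.0584]
24 [0.5404 0.0585]
t 11.85 tcp [ 0.4918 -0.2857  0.0855] yaw -79.6 gap 0.256 q6 0.67 q1 -0.72 F [ 0.5 -0.6 -0.5]
row [ -2.22 -13.17  -4.47] [-15.02   0.    -0.06]
```

Emit:
carry_out:
  commands:
    - [[-0.8, -0.6, -0.2, -0.6, 0, 0, 16], [-1.6, -1.8, -0.6, -2, 0, 0, 16], [-2.2, -3.2, -1.1, -3.6, 0, 0, 16], [-2.2, -4.6, -1.6, -5.2, 0, 0, 16], [-2.2, -6, -2.1, -6.8, 0, 0, 16]]

```text
t: 12.35
tcp_pos: [0.5151, -0.1265, 0.1372]
tool_rot: [0.654, 0.268, -0.654, 0.269]
force: [0.5, -0.4, -2.9]
finger_gap: 0.257
```

Run:
```python
from h import *
plan([*toworld(-66,1.7),.12],np.radians(-4))
```

```text
t 12.35 tcp [ 0.5151 -0.1265  0.1372] yaw -45.3 gap 0.257 q6 0.34 q1 -0.45 F [ 0.5 -0.4 -2.9]
row [ 0.69 -4.51 -6.02] [-8.26 -0.   -0.02]
```

Emit:
carry_out:
  commands:
    - [[0, -0.9, -1.2, -1.6, 0, 0, 16], [0.1, -1.8, -2.4, -3.2, 0, 0, 16], [0.3, -2.7, -3.6, -4.8, 0, 0, 16], [0.5, -3.6, -4.8, -6.4, 0, 0, 16], [0.7, -4.3, -5.7, -8, 0, 0, 16]]

```text
t: 12.85
tcp_pos: [0.5413, 0.051, 0.1188]
tool_rot: [0.522, 0.477, -0.522, 0.477]
force: [0.8, -0.3, -3.3]
finger_gap: 0.255
```

Run:
```python
from h import *
plan([*toworld(-66,1.7),.10],np.radians(-4))
```

```text
t 12.85 tcp [0.5413 0.051  0.1188] yaw -5.2 gap 0.255 q6 -0.02 q1 -0.11 F [ 0.8 -0.3 -3.3]
row [ 0.75  0.03 -0.34] [-0.24 -0.    0.  ]
```

Emit:
carry_out:
  commands:
    - [[0.4, 0.03, -0.3, -0.24, 0, 0, 16], [0.9, 0.03, -0.3, -0.24, 0, 0, 16], [1.4, 0.03, -0.3, -0.24, 0, 0, 16], [1.75, 0.03, -0.3, -0.24, 0, 0, 16], [1.75, 0.03, -0.3, -0.24, 0, 0, 16]]

```text
t: 13.35
tcp_pos: [0.5418, 0.0551, 0.0733]
tool_rot: [-0.518, -0.481, 0.52, -0.479]
force: [-0.4, 0.5, -2.9]
finger_gap: 0.255
```

Run:
```python
from h import *
s=snap("wrist","w14"); snap("scene","sc14")
plan([*toworld(-66,1.7),.035],np.radians(-4))
im=cv2.imread("pics/sc14.png")[180:280,220:370]; cv2.imwrite("pics/z_sc14.png",cv2.resize(im,None,fx=5.3,fy=5.3,interpolation=cv2.INTER_CUBIC))
```

```text
t 13.45 tcp [0.543  0.0553 0.0747] yaw -4.5 gap 0.253 q6 -0.02 q1 -0.10 F [-0.1 -0.  -2.1]
row [ 1.59 -0.02 -0.16] [-0.1   0.    0.01]
```

View pics/w14.png

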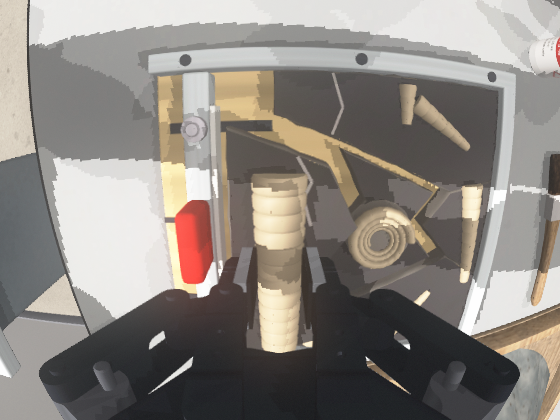

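View pics/z_sc14.png

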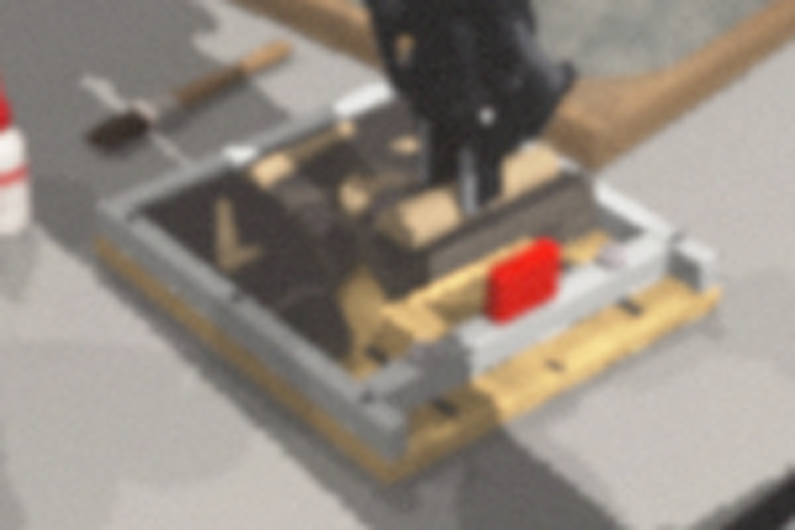

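Run:
```python
from h import *
w=load("w14"); s,p,R0=pose(); print(topress(p).round(1))
im=w["image"][:,:,::-1][60:280,150:450]; cv2.imwrite("pics/z_w14.png",cv2.resize(im,None,fx=2.6,fy=2.6,interpolation=cv2.INTER_CUBIC))
```

```text
[-65.5  -2.3]
```

View pics/z_w14.png

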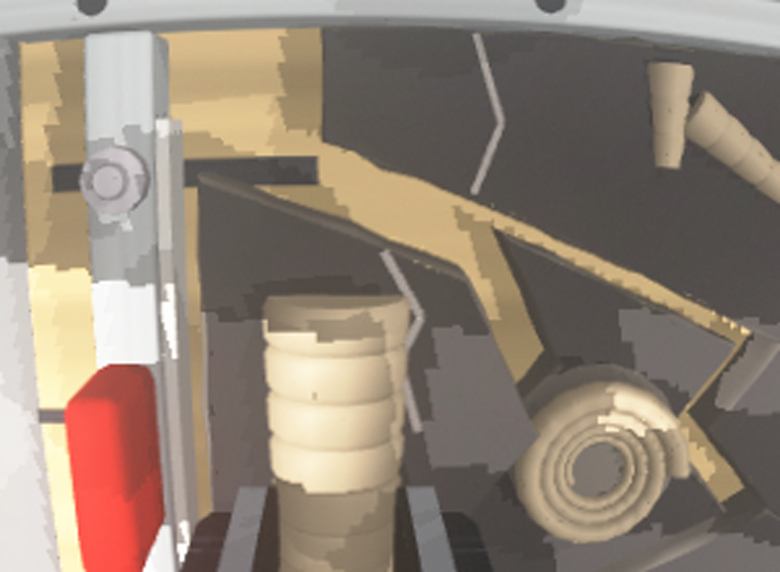

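Run:
```python
from h import *
w=load("w14"); s,p,R0=pose()
f=lambda x,y,z:topress(onz(w,150+x/2.6,60+y/2.6,z,True)).round(1)
fz=p[2]-.007
print("cone C1",f(200,177,fz),"C2",f(465,277,fz),"edge low",f(208,480,fz))
print("gapfront",f(322,143,.028),f(380,170,.028),f(440,190,.028),f(745,335,.028))
print("amm corner",f(497,232,.028),f(543,350,.028),"ring",f(598,468,.036))
print("jaw strip",f(181,130,.03),f(188,400,.03), "bar", f(168,60,.033), f(90,60,.033))
```

```text
cone C1 [-89.2  63.4] C2 [-42.3  45.4] edge low [-90.    6.1]
gapfront [-68.5  68.7] [-55.8  62.7] [-42.4  58.4] [35.8 25.9]
amm corner [-29.2  49.1] [-17.   21.6] ring [-3.2 -5.2]
jaw strip [-99.5  72.2] [-100.2   10. ] bar [-101.6   87.7] [-119.2   88.8]
```

Emit:
carry_out:
  commands:
    - [[0, 0, -0.17, -0.12, 0, 0, 16], [0.3, 0, -0.17, -0.12, 0, 0, 16], [0.6, 0, -0.17, -0.12, 0, 0, 16], [0.8, 0, -0.17, -0.12, 0, 0, 16], [0.8, 0, -0.17, -0.12, 0, 0, 16]]

```text
t: 13.95
tcp_pos: [0.5426, 0.0606, 0.0541]
tool_rot: [-0.516, -0.484, 0.517, -0.483]
force: [-0.3, 0.0, -3.5]
finger_gap: 0.253
```

Run:
```python
from h import *
s=snap("wrist","w15"); st,p,R0=pose(); print(topress(p).round(1))
plan([*toworld(-65.5,2),.036],PY)
im=cv2.imread("pics/w15.png")[60:280,150:450]; cv2.imwrite("pics/z_w15.png",cv2.resize(im,None,fx=2.6,fy=2.6,interpolation=cv2.INTER_CUBIC))
```

```text
[-66.   3.]
t 14.00 tcp [0.5429 0.0606 0.0545] yaw -3.8 gap 0.251 q6 -0.03 q1 -0.09 F [ 0.6  0.6 -2.8]
row [0.74 0.02 0.04] [ 0.14 -0.    0.02]
```

View pics/z_w15.png

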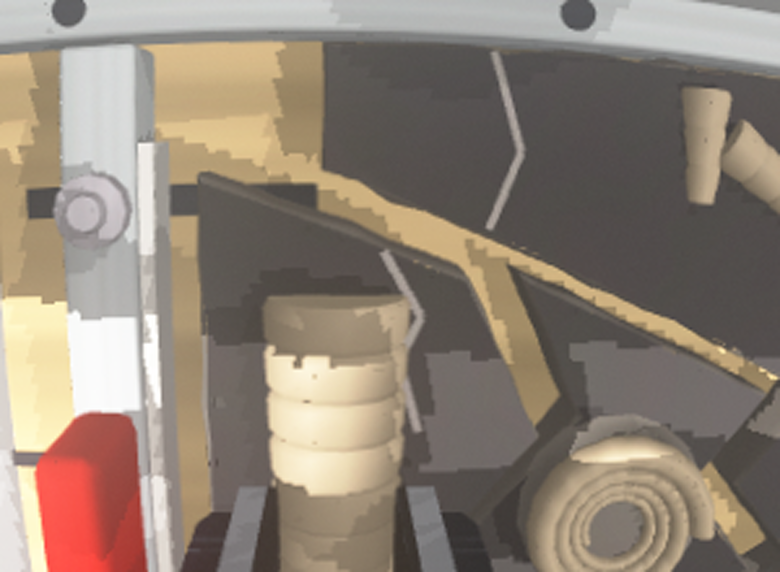

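Run:
```python
from h import *
w=load("w15"); s,p,R0=pose()
f=lambda x,y,z:topress(onz(w,150+x/2.6,60+y/2.6,z,True)).round(1)
fz=p[2]-.007
for dz in (0,-.007):
  print("cone C1",f(200,177,fz+dz),"C2",f(465,277,fz+dz),"edge low",f(210,480,fz+dz))
print("gapfront",f(322,168,.028),f(400,208,.028),f(465,238,.028),f(740,365,.028))
print("amm corner",f(512,268,.028),f(560,395,.028),"ring",f(615,528,.036))
print("jaw strip",f(150,160,.03),f(165,500,.03))
```

```text
cone C1 [-89.8  68.6] C2 [-42.4  51.1] edge low [-89.5  10.9]
cone C1 [-91.   68.3] C2 [-41.3  49.9] edge low [-90.6   7.9]
gapfront [-68.6  69.4] [-53.   61.6] [-39.6  55.8] [25.3 30.2]
amm corner [-29.6  50. ] [-17.2  22.8] ring [-3.5 -5.3]
jaw strip [-102.8   71.3] [-102.6   -1.8]
```

Emit:
carry_out:
  commands:
    - [[0.1, 0, 0.04, 0.04, 0, 0, 16], [0.3, 0, 0.04, 0.04, 0, 0, 16], [0.5, 0, 0.04, 0.04, 0, 0, 16], [0.7, 0, 0.04, 0.04, 0, 0, 16], [0.78, 0, 0.04, 0.04, 0, 0, 16]]

```text
t: 14.5
tcp_pos: [0.5429, 0.0596, 0.035]
tool_rot: [-0.517, -0.483, 0.517, -0.482]
force: [-2.8, 0.4, 14.4]
finger_gap: 0.254
```

Run:
```python
from h import *
s=snap("wrist","w16"); st,p,R0=pose(); print(topress(p).round(1))
plan([*toworld(-65.5,2),.036],PY)
im=cv2.imread("pics/w16.png")[60:280,150:450]; cv2.imwrite("pics/z_w16.png",cv2.resize(im,None,fx=2.6,fy=2.6,interpolation=cv2.INTER_CUBIC))
```

```text
[-65.9   1.9]
t 14.55 tcp [0.543  0.0596 0.0352] yaw -4.0 gap 0.251 q6 -0.03 q1 -0.10 F [-0.6 -0.3 -1.7]
row [-0.03  0.01 -0.  ] [ 0.1  -0.    0.01]
```

View pics/z_w16.png

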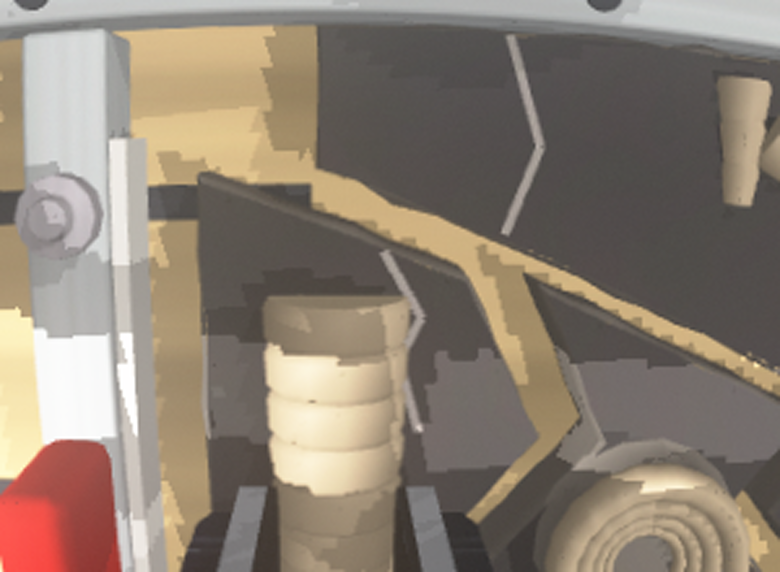

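Emit:
carry_out:
  commands:
    - [[0.03, 0, 0, 0, 0, 0, 16], [0.04, 0, 0, 0, 0, 0, 22], [0.04, 0, 0, 0, 0, 0, 26], [0.04, 0, 0, 0, 0, 0, 30], [0.04, 0, 0, 0, 0, 0, 30]]

```text
t: 15.05
tcp_pos: [0.5437, 0.0595, 0.0348]
tool_rot: [0.517, 0.482, -0.517, 0.483]
force: [-0.3, 0.8, 0.4]
finger_gap: 0.354
```

Emit:
carry_out:
  commands:
    - [[-0.1, 0, 0, 0, 0, 0, 30], [-0.5, 0, 0, 0, 0, 0, 30], [-1.2, 0, 0, 0, 0, 0, 30], [-2, 0, 0, 0, 0, 0, 30], [-3, 0, 0, 0, 0, 0, 30]]

```text
t: 15.55
tcp_pos: [0.5428, 0.0596, 0.1105]
tool_rot: [-0.517, -0.483, 0.517, -0.482]
force: [0.9, -0.3, 0.6]
finger_gap: 0.352
```

Run:
```python
from h import *
s=snap("wrist","w17"); st,p,R0=pose(); print(topress(p).round(1))
plan([*toworld(-160,2),.10],PY)
```

```text
[-63.3   2. ]
t 15.60 tcp [0.5456 0.0595 0.1146] yaw -4.0 gap 0.350 q6 -0.03 q1 -0.10 F [-0.4  0.5  2.3]
row [ 0.56 -3.87 -0.03] [ 0.1   0.   -0.08]
```

View pics/w17.png

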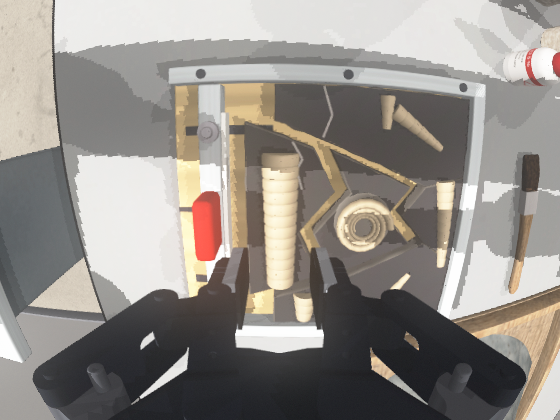

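Run:
```python
from h import *
plan([*toworld(-153,0),.11],PY)
plan([*toworld(-153,0),.043],PY)
```

```text
t 15.60 tcp [0.5456 0.0595 0.1146] yaw -4.0 gap 0.350 q6 -0.03 q1 -0.10 F [-0.4  0.5  2.3]
row [ 0.16 -3.59  0.05] [ 0.1   0.   -0.08]
t 15.60 tcp [0.5456 0.0595 0.1146] yaw -4.0 gap 0.350 q6 -0.03 q1 -0.10 F [-0.4  0.5  2.3]
row [ 2.84 -3.61  0.05] [ 0.1   0.   -0.08]
```

Emit:
carry_out:
  commands:
    - [[0, -1, 0.05, 0.1, 0, 0, 0], [0, -2.2, 0.05, 0.1, 0, 0, 0], [0, -3.3, 0.05, 0.1, 0, 0, 0], [0.1, -3.6, 0.05, 0.1, 0, 0, 0], [0.1, -3.6, 0.05, 0.1, 0, 0, 0]]
  force: 30

```text
t: 16.1
tcp_pos: [0.4528, 0.0647, 0.1073]
tool_rot: [-0.519, -0.48, 0.519, -0.48]
force: [-0.3, -0.6, -0.1]
finger_gap: 0.001
```

Run:
```python
from h import *
s=snap("wrist","w18"); snap("scene","sc18"); st,p,R0=pose(); print(topress(p).round(1))
plan([*toworld(-153,0),.043],PY)
w=s
im=cv2.imread("pics/w18.png"); cv2.imwrite("pics/w18.png",im)
```

```text
[-153.3   -0.2]
t 16.20 tcp [0.4557 0.0643 0.1075] yaw -4.5 gap -0.001 q6 -0.03 q1 -0.10 F [ 0.6  0.6 -0. ]
row [ 2.58  0.   -0.01] [-0.    0.   -0.04]
```

View pics/w18.png

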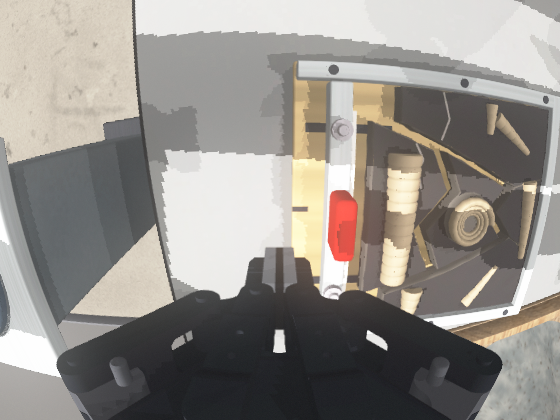

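Emit:
carry_out:
  commands:
    - [[0.6, 0, 0, 0, 0, 0, 0], [1.4, 0, 0, 0, 0, 0, 0], [2.1, 0, 0, 0, 0, 0, 0], [2.55, 0, 0, 0, 0, 0, 0], [2.55, 0, 0, 0, 0, 0, 0]]

```text
t: 16.7
tcp_pos: [0.4541, 0.0644, 0.0421]
tool_rot: [-0.519, -0.48, 0.52, -0.48]
force: [-0.1, -0.2, -0.2]
finger_gap: 0.0
```

Emit:
carry_out:
  commands:
    - [[0, 0.15, 0, 0, 0, 0, 0], [0, 0.35, 0, 0, 0, 0, 0], [0, 0.5, 0, 0, 0, 0, 0], [0, 0.65, 0, 0, 0, 0, 0], [0, 0.8, 0, 0, 0, 0, 0]]

```text
t: 17.2
tcp_pos: [0.4738, 0.063, 0.0438]
tool_rot: [0.519, 0.48, -0.519, 0.48]
force: [-2.5, -0.3, 0.9]
finger_gap: 0.002
```

Run:
```python
from h import *
s=snap("wrist","w19"); snap("scene","sc19"); st,p,R0=pose(); print(topress(p).round(1))
plan([*toworld(-153,0),.043],PY)
im=cv2.imread("pics/sc19.png")[180:280,220:370]; cv2.imwrite("pics/z_sc19.png",cv2.resize(im,None,fx=5.3,fy=5.3,interpolation=cv2.INTER_CUBIC))
```

```text
[-1.35e+02 -1.00e-01]
t 17.30 tcp [0.4739 0.0629 0.0436] yaw -4.5 gap -0.001 q6 -0.02 q1 -0.10 F [-0.1  0.7  0.1]
row [ 0.02 -0.72 -0.  ] [-0.    0.   -0.01]
```

View pics/w19.png

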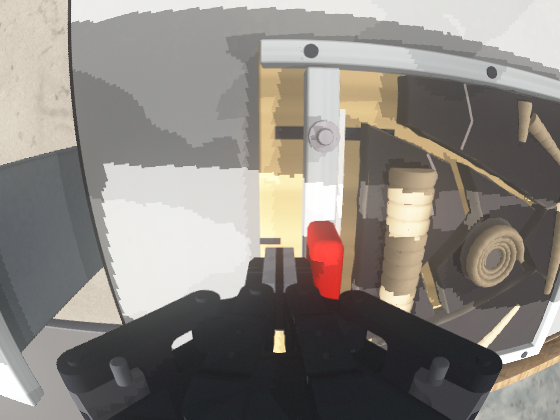

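View pics/z_sc19.png

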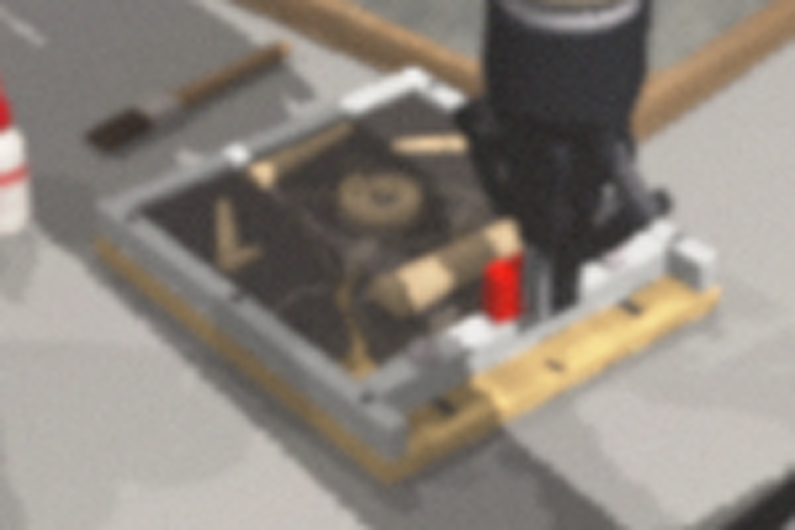

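Emit:
carry_out:
  commands:
    - [[0, 0.15, 0, 0, 0, 0, 0], [0, 0.3, 0, 0, 0, 0, 0], [0, 0.45, 0, 0, 0, 0, 0], [0, 0.6, 0, 0, 0, 0, 0], [0, 0.75, 0, 0, 0, 0, 0]]

```text
t: 17.8
tcp_pos: [0.4914, 0.0616, 0.0432]
tool_rot: [-0.519, -0.481, 0.52, -0.48]
force: [-4.5, 0.3, 1.6]
finger_gap: 0.002
```

Run:
```python
from h import *
s=snap("wrist","w20"); st,p,R0=pose(); print(topress(p).round(1),st["force"],st["ft_torque"])
```

```text
[-1.161e+02 -1.000e-01] [-3.05986873  1.67556883 -0.85191585] [ 0.15940065  0.51375806 -0.05008601]
```

View pics/w20.png

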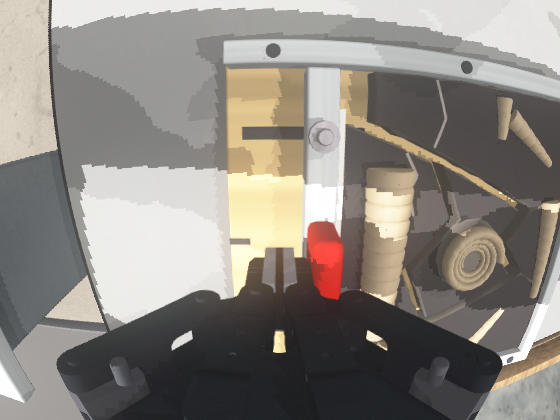

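Emit:
carry_out:
  commands:
    - [[0, 0.1, 0, 0, 0, 0, 0], [0, 0.2, 0, 0, 0, 0, 0], [0, 0.28, 0, 0, 0, 0, 0], [0, 0.36, 0, 0, 0, 0, 0], [0, 0.4, 0, 0, 0, 0, 0]]

```text
t: 18.35
tcp_pos: [0.502, 0.0608, 0.0432]
tool_rot: [-0.519, -0.48, 0.519, -0.48]
force: [-4.2, 1.7, -1.1]
finger_gap: 0.0
```

Run:
```python
from h import *
s=snap("wrist","w21"); st,p,R0=pose(); print(topress(p).round(1),st["force"],st["ft_torque"])
```

```text
[-1.066e+02 -1.000e-01] [-2.83434409  1.05483839 -2.27003644] [0.17292331 0.61326439 0.03821097]
```

View pics/w21.png

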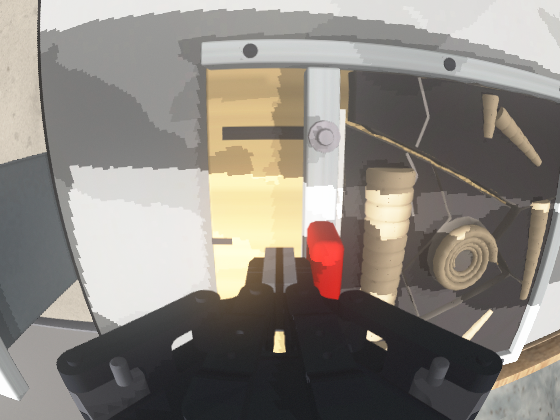

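Emit:
carry_out:
  commands:
    - [[0, 0.06, 0, 0, 0, 0, 0], [0, 0.12, 0, 0, 0, 0, 0], [0, 0.18, 0, 0, 0, 0, 0], [0, 0.22, 0, 0, 0, 0, 0], [0, 0.24, 0, 0, 0, 0, 0]]

```text
t: 18.9
tcp_pos: [0.5078, 0.0603, 0.0433]
tool_rot: [-0.519, -0.48, 0.519, -0.48]
force: [-5.4, 1.4, -2.2]
finger_gap: 0.002
```

Run:
```python
from h import *
s=snap("wrist","w22"); st,p,R0=pose(); print(topress(p).round(1),st["force"],st["ft_torque"])
```

```text
[-1.01e+02 -1.00e-01] [-4.3376902   2.00559395 -1.01579149] [0.26042723 0.74431023 0.06484389]
```

View pics/w22.png

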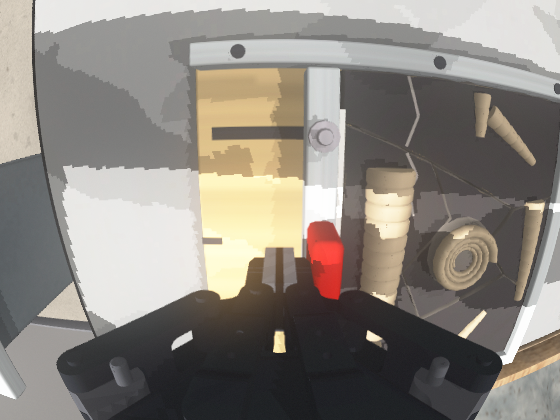

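Emit:
carry_out:
  commands:
    - [[0, 0.03, 0, 0, 0, 0, 0], [0, 0.06, 0, 0, 0, 0, 0], [0, 0.09, 0, 0, 0, 0, 0], [0, 0.11, 0, 0, 0, 0, 0], [0, 0.12, 0, 0, 0, 0, 0]]

```text
t: 19.45
tcp_pos: [0.5078, 0.0603, 0.0433]
tool_rot: [-0.517, -0.482, 0.521, -0.478]
force: [-9.4, 1.1, 2.8]
finger_gap: 0.002
```

Run:
```python
from h import *
st,p,R0=pose(); print(topress(p).round(1),st["force"],st["ft_torque"])
```

```text
[-1.01e+02 -1.00e-01] [-9.43883485  1.08333528  2.77990632] [0.20278335 1.34510197 0.00245146]
```

Emit:
carry_out:
  commands:
    - [[0, 0.06, 0, 0, 0, 0, 0], [0, 0.12, 0, 0, 0, 0, 0], [0, 0.18, 0, 0, 0, 0, 0], [0, 0.24, 0, 0, 0, 0, 0], [0, 0.24, 0, 0, 0, 0, 0]]

```text
t: 19.95
tcp_pos: [0.5078, 0.0604, 0.043]
tool_rot: [-0.514, -0.485, 0.524, -0.475]
force: [-16.3, 0.7, 9.6]
finger_gap: 0.0
```

Run:
```python
from h import *
s=snap("wrist","w23");st,p,R0=pose(); print(topress(p).round(1),st["force"],st["ft_torque"])
im=cv2.imread("pics/w23.png")[40:340,280:560]; cv2.imwrite("pics/z_w23.png",cv2.resize(im,None,fx=2,fy=2,interpolation=cv2.INTER_CUBIC))
```

```text
[-101.1    0. ] [-17.39712244   1.54568639   8.809268  ] [ 0.04905003  2.51782436 -0.01552478]
```

View pics/z_w23.png

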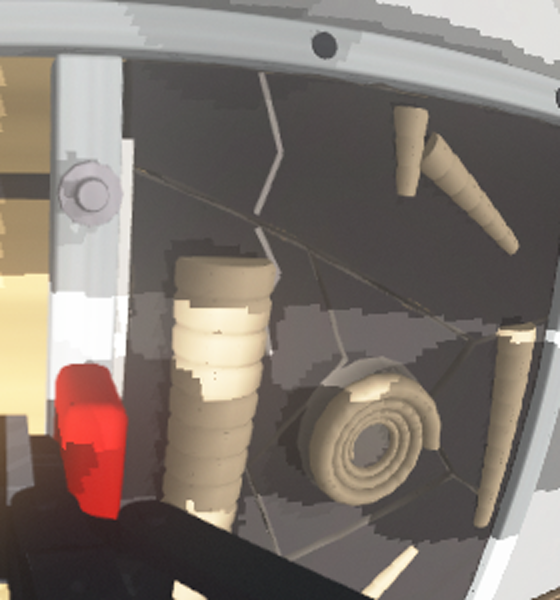

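Emit:
carry_out:
  commands:
    - [[0, -0.3, 0, 0, 0, 0, 0], [0, -0.7, 0, 0, 0, 0, 0], [0, -1.0, 0, 0, 0, 0, 0], [-0.6, -1.0, 0, 0, 0, 0, 0], [-1.6, -1.0, 0, 0, 0, 0, 0]]

```text
t: 20.5
tcp_pos: [0.4926, 0.0612, 0.0831]
tool_rot: [0.519, 0.48, -0.519, 0.48]
force: [1.0, 0.6, -0.2]
finger_gap: -0.001
```

Run:
```python
from h import *
s=snap("wrist","w24");st,p,R0=pose(); print(topress(p).round(1),st["force"])
plan([.45,-.12,.22],PY)
```

```text
[-113.4   -0.2] [ 0.77883205 -0.16548836  2.37866694]
t 20.55 tcp [0.4954 0.0611 0.087 ] yaw -4.5 gap -0.001 q6 -0.02 q1 -0.10 F [ 0.8 -0.2  2.4]
row [-5.33 -1.2   7.37] [-0.   0.  -0.1]
```

Emit:
carry_out:
  commands:
    - [[-1.5, 0, 0, 0, 0, 0, 0], [-3, 0, 0, 0, 0, 0, 0], [-4.5, 0.5, 0, 0, 0, 0, 0], [-5.5, 1.5, 0, 0, 0, 0, 0], [-5.5, 2.2, 0, 0, 0, 0, 0]]

```text
t: 21.05
tcp_pos: [0.5526, 0.0566, 0.2262]
tool_rot: [0.523, 0.476, -0.516, 0.484]
force: [0.4, 1.1, -0.7]
finger_gap: 0.001
```

Run:
```python
from h import *
s=snap("wrist","w25");st,p,R0=pose(); print(topress(p).round(1),st["force"])
o=ortho(s,.575,.05,.15,.028,"o25",mm=.5)
```

```text
[-54.   -0.6] [ 2.4468698  -0.043276    0.34669319]
```

View pics/o25.png

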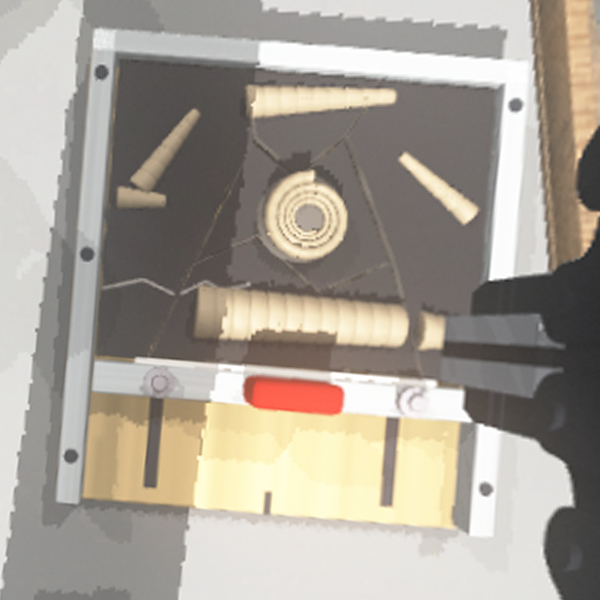

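View pics/w25.png

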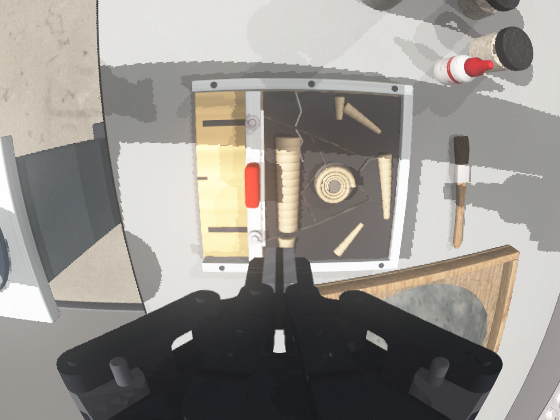

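Run:
```python
from h import *
snap("scene","sc26")
im=cv2.imread("pics/sc26.png")[175:275,200:360]; cv2.imwrite("pics/z_sc26.png",cv2.resize(im,None,fx=5,fy=5,interpolation=cv2.INTER_CUBIC))
im=cv2.imread("pics/o25.png")[130:410,90:450]; cv2.imwrite("pics/z_o25.png",cv2.resize(im,None,fx=2.1,fy=2.1,interpolation=cv2.INTER_CUBIC))
```

```text
(no output)
```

View pics/z_sc26.png

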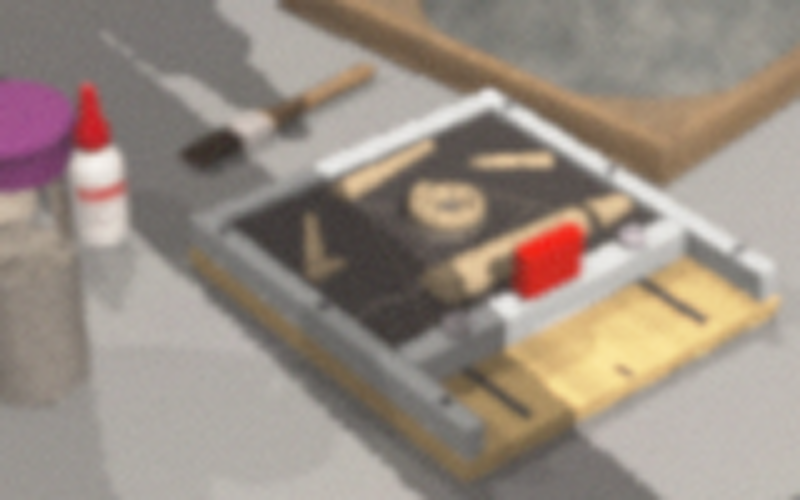

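View pics/z_o25.png

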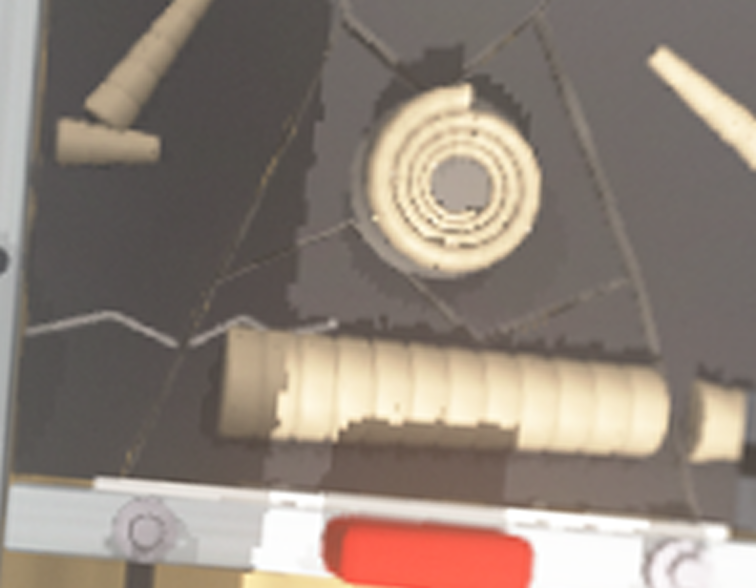

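Run:
```python
from h import *
print(manip.sense()["t"], manip.sign_off())
```

```text
the job is handed in; nothing more can be done
21.15 None
```

I turned both pieces to match and laid them flat in the gap: the ammonite first, about 12 mm short of home, then the cone, about 20 mm short. I then pushed the jaw handle shut with the closed fingers until it met a hard stop. It would not move further at about 17 N. I handed the job in at 21.2 s with the arm clear of everything.

**Last checks:**
- **Jaw:** its face measured x ≈ -69.5 mm in the press frame; fully shut is -69 mm.
- **Joints:** in the pictures all of them are closed to thin lines. The right-hand joint shows a slightly wider line, within the stated play.
- **Slab:** it looks flush in the scene view, and the fossil line across the left joint continues.
- **Acid bottle:** it is upright.

**One disagreement:** lengths measured in the wrist camera came out 2–4% smaller than the stated sizes. I therefore placed each piece by comparing its edges with the gap's edges in the same picture.

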